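# Make up the heel tray and the stitching tray at the cobbler's stall

## Robot

A 7-joint arm with a two-finger parallel gripper is mounted at the origin on the work surface. World frame = base frame: x ahead of the robot, y to its left, z up, the work surface at z = 0. Lengths are in m, angles in rad, forces in N, time in s.
With the tool pointing down it reaches from about 0.35 to 0.9 m from the base axis. Payload 8.1 kg.
Tool frame: the origin (TCP) lies midway between the tips of the shut fingers; the grasp point (between the pads) lies 19 mm behind it; x points along the fingers, z is the direction in which the jaws open and shut, and the axes are right-handed (so a half turn about x gives the same grasp; the last joint's range is limited). The gripper opens to 92 mm and grips with 3 to 60 N. Pads are 19 mm wide; open, the fingers measure 130 mm over their backs; the gripper's body (75 mm by 190 mm) begins 47 mm behind the grasp point.
Start: joints at [-1.414, 0.434, 0.025, 1.573, -0.012, 1.134, -0.075], TCP at [0.161, 0.604, 0.199] pointing down, gripper open.
Joint ranges: [-2.62, 2.62], [-0.44, 2.09], [-1.27, 1.32], [0.08, 2.57], [-1.32, 4.46], [0.12, 2], [-2.74, 2.74]. Speed limits (rad/s): [2.22, 2.22, 3.01, 3.01, 3.14, 3.14, 3.14].

## Interface

Orientations are given as a rotation vector (axis times angle).
In Python, from cell import arm, optics, finder gives the robot as it stands.
- The arm moves only by the tool send_rows, never from a script. Its argument "rows" is a list that holds one entry, the list of rows, each a list of 7 numbers: the shift along the tool's x, y, z in mm, then the turn, a rotation vector about the tool's x, y, z in degrees, then the opening in per cent of the stroke, from 0 (shut) to 100 (fully open). A call has exactly 8 rows; each row is the pose to reach, as a shift and turn from the pose commanded when the call began, along the tool's axes at that moment; what a row does not reach only later rows make up. A row lasts 1/10 s, in which the tool goes at most 50 mm and 8.59 degrees, less where a joint would pass 70% of its speed; a pose out of reach is approached as far as the arm can. A call with a gripper value outside its range is refused whole. The fingers move at their own pace and stop on an object; "grip_force" is the grip in N (left out, the last holds). Time passes only in rows, so rows that repeat a pose let the fingers close, or fill a call up. It gives the time, the measured TCP pose, the force and the opening at its end, in the units of the state.
- arm.observe(): the state, without advancing time (a new reading comes with each control period).
- optics.get_image(name): name is "scene" or "top" or "wrist"; returns (picture, depth): 400x640x3 uint8, red, green, blue; 400x640 float32, m along the optical axis (not along the pixel's ray), 0 where there is no reading.
- optics.get_calibration(name): a dict with "camera_matrix" (3x3 intrinsics, pixels), "position" and "orientation" of the camera in the world; the wrist camera has in their place "T_tool_cam" (4x4, takes a point from camera to tool coordinates, whose origin is the TCP and whose axes are the tool frame's). Camera axes: x right, y up, looking along -z (the intrinsics and any distortion apply to the point x, -y, -z); pixel columns grow to the right and rows downward; lengths in m; the calibration is good to about 2 mm. The wrist camera is an equidistant fisheye: a pixel r from the principal point sees the ray r / f radians off the axis. A picture is of the moment at which its call begins: read the wrist's pose just before it. get_calibration takes no time and is no camera call.
- arm.sign_off(): hands the job in, once; it reports no verdict.
Trained networks look in the newest picture that a camera, given by its name, has taken for a name from the list of things; names that differ only in an ending like _2 or _b are one class to them, and where a whole thing is asked for, a point or a joint stands for the part that bears it (a point fixed in the world has none). Each returns a list of dicts, best first, with "confidence" (0 to 1); they miss things now and then, are a little off and sometimes report something else, mostly with a low value. They report only what shows in the picture. A call takes as long as a camera call. They do not tell look-alikes from the thing itself.
- finder.search_frame(camera, thing): "bbox" ([left, top, width, height] in pixels, round what is visible of it).
- finder.regions_of(camera, thing): "region" (400x640 bool, what is visible of it) and "bbox" ([left, top, width, height] in pixels, round what is visible of it).
- finder.place_of(camera, thing): "xy" ([column, row] in pixels: a listed point, or the origin of a listed thing).
The state is a dict: "clock": time; "joints": joint angles; "dq": joint speeds; "joint_efforts": joint torques, N m; "position": TCP position; "ee_rot": TCP orientation; "force": force on the tool from outside, world axes, zero at the start; "ft_torque": the same for the moment, N m; "width": opening from 0.0 (shut) to 1.0 (fully open).
Only numpy, scipy, OpenCV 4.12 (cv2) and the standard library are available. Lean on these libraries where they do the work, as an engineer would, in place of code of your own. Each camera call takes 0.05 s, during which the arm holds its last target.

## Task

Make up the trays for the two repairs waiting: the red tray gets the black heel and the yellow cement can for a new heel, and the blue tray gets the brown thread reel with its own wing nut and brass spacer for the stitching machine. The brown reel is still held on its stand, so take off the wing nut first, then the spacer, then the reel. Set each thing down gently, right way up and flat on the floor of its tray, nothing on top of anything else, and leave the white reel and the brown heel where they are.

Things in the scene. Friction and masses are not known exactly. Their poses are not given: they have to be found in the camera images.
- wing_nut: Steel wing nut, at the start on top of the spacer on the stud of the reel stand, its underside 60 mm above the bed. Already slackened right off: it does not need turning and lifts straight up. Round hub 24 mm across and 12 mm high with a 13 mm bore; two wings 5 mm thick run along its x, 48 mm over both, rising to 20 mm. Origin: centre of the hub's underside; z up; grip the hub across y (24 mm).
- spacer: Plain brass ring 34 mm across, 10 mm high, bore 14 mm, at the start on the stud between the brown reel and the wing nut, its underside 50 mm above the bed. Origin: centre of the underside; z up.
- brown_reel: Reel of brown waxed thread, at the start on the stud of the reel stand, its underside 8 mm above the bed, under spacer and nut. Shape: upright cylinder of wound thread 52 mm across, 42 mm high, with a cardboard-lined bore 18 mm across through its axis. Origin: centre of the underside, z up along the axis.
- reel_stand: Dark iron reel stand: round foot 82 mm across and 8 mm high with an upright steel stud 10 mm across in the middle, whose top is 74 mm above the bed; nothing is screwed tight on it. Fixed. Stays where it is. Origin: centre of the foot's underside, on the stud's axis; z up.
- black_heel: Black rubber shoe heel, to go in the red tray. D-shaped block seen from above, 28 mm high, 58 mm long along its x (flat front face at x = +28 mm, round back at x = -30 mm), 56 mm wide along its y with parallel side faces from x = -2 to +28 mm; five steel pins show on top. Lies flat on the bed. Origin: 2 mm ahead of the centre of the rounding, on the underside, midway between the sides; z up.
- cement_can: Yellow can of shoe cement with a dark red band and a black screw cap, to go in the red tray: 56 mm across (57 mm at its two thin rims), shoulder at 52 mm, cap 34 mm across from 56 to 66 mm height. Closed; 150 to 310 g. Stands upright on the bed. Origin: centre of the underside; z up.
- red_tray: Red shallow plastic tray, rectangular, outer 120 mm along its x by 220 mm along its y (the long side), 12 mm high; walls and floor 4 mm thick, so the inside is 112 x 212 mm and its floor lies 4 mm up. Fixed: it does not slide. Stands on the bed. Origin: centre of the underside; z up.
- blue_tray: Blue shallow plastic tray, rectangular, outer 120 mm along its x by 220 mm along its y (the long side), 12 mm high; walls and floor 4 mm thick, so the inside is 112 x 212 mm and its floor lies 4 mm up. Fixed: it does not slide. Stands on the bed. Origin: centre of the underside; z up.
- white_reel: Reel of white thread standing on the bed; not wanted, leave it. Shape: upright cylinder of wound thread 52 mm across, 42 mm high, with a cardboard-lined bore 18 mm across through its axis. Origin: centre of the underside, z up along the axis.
- brown_heel: Brown heel, not wanted, leave it. D-shaped block seen from above, 28 mm high, 58 mm long along its x (flat front face at x = +28 mm, round back at x = -30 mm), 56 mm wide along its y with parallel side faces from x = -2 to +28 mm; five steel pins show on top. Lies flat on the bed. Origin: 2 mm ahead of the centre of the rounding, on the underside, midway between the sides; z up.
There are look-alikes about, which are no part of the job. What is meant by the spacer is not orange or purple, and is the larger of those in its own colour.

How it is judged:
On the way, in this order (a step that is already met when the one before it is completed fails the run):
1. the wing nut is off the stud, spacer and reel still on it (horizontal distance between wing_nut and reel_stand above 0.07 m and horizontal distance between each of spacer, brown_reel and reel_stand below 0.012 m and z of spacer in the frame of reel_stand below 0.058 m and z of brown_reel in the frame of reel_stand below 0.016 m), for 0.2 s.
2. the spacer is off the stud, the reel still on it (horizontal distance between spacer and reel_stand above 0.07 m and horizontal distance between brown_reel and reel_stand below 0.012 m and z of brown_reel in the frame of reel_stand below 0.016 m), for 0.2 s.
3. the brown reel is off the stud (horizontal distance between brown_reel and reel_stand above 0.07 m), for 0.2 s.
At the end, for the whole second after the job is handed in: Wing nut, spacer and brown reel in the blue tray, black heel and can in the red: each inside the walls, flat on the floor (within 3.5 mm), upright within 0.15 rad, released and at rest; white reel and brown heel upright and within 20 mm of where they were (x of wing_nut in the frame of blue_tray between -0.046 and 0.046 m and y of wing_nut in the frame of blue_tray between -0.096 and 0.096 m and z of wing_nut in the frame of blue_tray between 0.001 and 0.0075 m and angle between each of wing_nut, spacer, brown_reel, black_heel, cement_can, white_reel, brown_heel's own z axis and vertical below 0.15 rad and linear speed of each of wing_nut, spacer, brown_reel, black_heel, cement_can below 0.02 m/s and x of spacer in the frame of blue_tray between -0.042 and 0.042 m and y of spacer in the frame of blue_tray between -0.092 and 0.092 m and z of spacer in the frame of blue_tray between 0.001 and 0.0075 m and x of brown_reel in the frame of blue_tray between -0.034 and 0.034 m and y of brown_reel in the frame of blue_tray between -0.084 and 0.084 m and z of brown_reel in the frame of blue_tray between 0.001 and 0.0075 m and x of black_heel in the frame of red_tray between -0.034 and 0.034 m and y of black_heel in the frame of red_tray between -0.084 and 0.084 m and z of black_heel in the frame of red_tray between 0.001 and 0.0075 m and x of cement_can in the frame of red_tray between -0.032 and 0.032 m and y of cement_can in the frame of red_tray between -0.082 and 0.082 m and z of cement_can in the frame of red_tray between 0.001 and 0.0075 m and distance of each of white_reel, brown_heel from where it was at the start of the episode below 0.02 m); the robot touches nothing.
It fails at once if a thing is pressed or slammed into its tray with over 40 N (contact force between any of wing_nut, spacer, brown_reel and blue_tray above 40 N or contact force between any of black_heel, cement_can and red_tray above 40 N).
It fails at once if a thing is dropped or thrown into its tray (reaches the tray floor faster than 0.6 m/s, a fall of some 18 mm) ((linear speed of wing_nut above 0.6 m/s and z of wing_nut in the frame of blue_tray between -0.01 and 0.02 m and x of wing_nut in the frame of blue_tray between -0.056 and 0.056 m and y of wing_nut in the frame of blue_tray between -0.106 and 0.106 m) or (linear speed of spacer above 0.6 m/s and z of spacer in the frame of blue_tray between -0.01 and 0.02 m and x of spacer in the frame of blue_tray between -0.056 and 0.056 m and y of spacer in the frame of blue_tray between -0.106 and 0.106 m) or (linear speed of brown_reel above 0.6 m/s and z of brown_reel in the frame of blue_tray between -0.01 and 0.02 m and x of brown_reel in the frame of blue_tray between -0.056 and 0.056 m and y of brown_reel in the frame of blue_tray between -0.106 and 0.106 m) or (linear speed of black_heel above 0.6 m/s and z of black_heel in the frame of red_tray between -0.01 and 0.02 m and x of black_heel in the frame of red_tray between -0.056 and 0.056 m and y of black_heel in the frame of red_tray between -0.106 and 0.106 m) or (linear speed of cement_can above 0.6 m/s and z of cement_can in the frame of red_tray between -0.01 and 0.02 m and x of cement_can in the frame of red_tray between -0.056 and 0.056 m and y of cement_can in the frame of red_tray between -0.106 and 0.106 m)).
It fails at once if the white reel or the brown heel is shifted by more than 20 mm (distance of any of white_reel, brown_heel from where it was at the start of the episode above 0.02 m).
It also fails if it takes over 128 s, if anything falls off the work surface, if the arm or the gripper's body presses on something with over 40 N, if the wrist force passes 120 N, or if a joint passes its speed limit or range.

## Working session

There is one attempt and no reset: what is moved stays moved. The work goes in short steps, Python scripts to look and compute and a tool call to move; the robot and the scene stay as the last step left them, time stands still between calls to the robot, and variables do not carry over. Pictures are saved under pics/ and viewed, and the job is handed in when it is done.

Besides the shell and the picture viewer there is one more tool, called after "Call:" in YAML: its name, and indented under it one key for each argument. send_rows: Moves the arm, as the interface text tells. Its arguments: {"type":"object","properties":{"rows":{"type":"array"},"grip_force":{"type":"number"}},"required":["rows"]}

```bash
ls; mkdir -p pics
cat > h.py <<'E'
import numpy as np, cv2
from scipy.spatial.transform import Rotation as R
from cell import arm, optics, finder
def save(n,p): cv2.imwrite('pics/'+n,cv2.cvtColor(p,cv2.COLOR_RGB2BGR))
E
python3 - <<'E'
from h import *
print(arm.observe())
for c in ['scene','top','wrist']:
    p,d=optics.get_image(c); save(c+'0.png',p); np.save(c+'_d.npy',d); np.save(c+'_p.npy',p)
    print(c,optics.get_calibration(c))
E
```

```text
pics
{'clock': 0.0, 'joints': array([-1.41361008,  0.43525381,  0.02499443,  1.57409118, -0.01158187,
        1.13401585, -0.07511182]), 'dq': array([-4.67038298e-04,  2.58506722e-03,  9.39099689e-05,  1.20604942e-04,
        7.49583598e-04, -4.26054087e-04,  5.20704562e-04]), 'joint_efforts': array([ 1.36647395e-03, -6.67841792e+01,  9.85697508e-01, -3.14446235e+01,
       -6.04441040e-02,  4.28821868e-02,  1.77766851e-04]), 'position': array([0.16048061, 0.60346508, 0.19832841]), 'ee_rot': array([-1.01676158,  1.32220287,  1.01489334]), 'force': array([ 0.16776771, -0.02157178,  0.23556469]), 'ft_torque': array([-0.00477176, -0.02824721, -0.05531106]), 'width': 0.999263296806954}
scene {'camera_matrix': array([[438.71357543,   0.        , 316.85163283],
       [  0.        , 438.71357543, 200.32851457],
       [  0.        ,   0.        ,   1.        ]]), 'position': array([ 0.99996759, -0.59918978,  0.66240937]), 'orientation': array([0.87202196, 0.31095309, 0.68804287])}
top {'camera_matrix': array([[503.11690528,   0.        , 320.98088411],
       [  0.        , 503.11690528, 200.86347243],
       [  0.        ,   0.        ,   1.        ]]), 'position': array([ 0.25217489, -0.05529865,  1.2869503 ]), 'orientation': array([ 0.17562787, -0.13487792, -1.55934043])}
wrist {'camera_matrix': array([[309.70691629,   0.        , 318.8944703 ],
       [  0.        , 309.70691629, 202.89807592],
       [  0.        ,   0.        ,   1.        ]]), 'T_tool_cam': array([[ 4.73780472e-04,  2.89863893e-01, -9.57067761e-01,
        -1.84532405e-01],
       [ 1.72845865e-03,  9.57066201e-01,  2.89864277e-01,
         7.81653596e-02],
       [ 9.99998394e-01, -1.79158408e-03, -4.75784771e-05,
         2.95476616e-04],
       [ 0.00000000e+00,  0.00000000e+00,  0.00000000e+00,
         1.00000000e+00]])}
```

View pics/scene0.png

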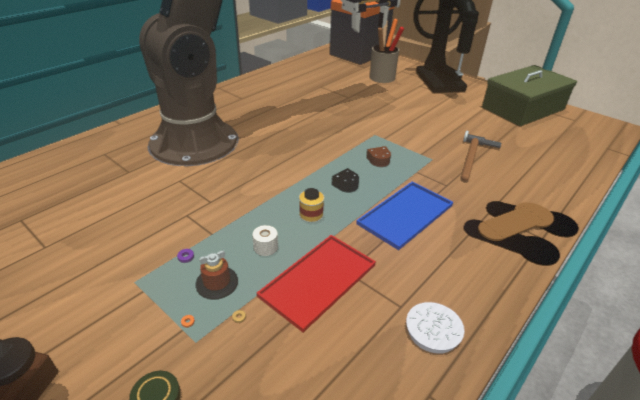

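View pics/top0.png

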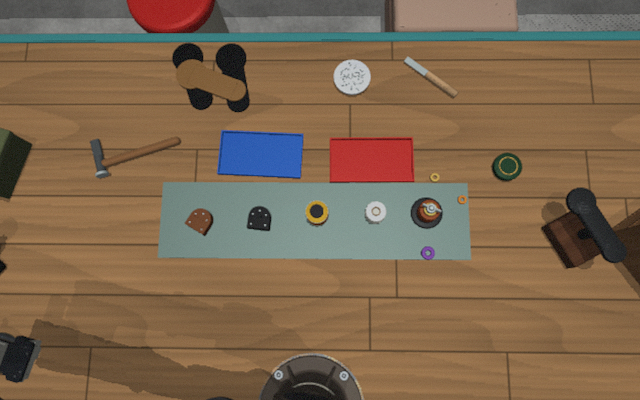

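View pics/wrist0.png

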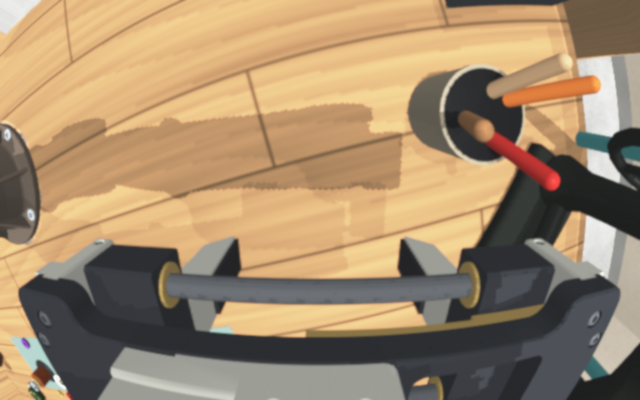

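Top view: stand with the nut at about (427,211). Ring look-alikes are brass/yellow (435,177), orange (462,199) and purple (428,253). White reel (375,212), can (317,212), black heel (259,218), brown heel (200,221); blue tray (261,155), red tray (372,160).

```bash
cat >> h.py <<'E'
def cloud(c,d,T=None):
    k=optics.get_calibration(c);K=k['camera_matrix']
    v,u=np.mgrid[:400,:640].astype(float)
    x=(u-K[0,2])/K[0,0];y=(v-K[1,2])/K[1,1]
    if c=='wrist':
        r=np.hypot(x,y);s=np.where(r>1e-9,np.tan(np.minimum(r,1.5))/np.maximum(r,1e-9),1);x=x*s;y=y*s
    P=np.stack([x*d,-y*d,-d],-1)
    if c=='wrist':
        T=T@k['T_tool_cam'];Rm,t=T[:3,:3],T[:3,3]
    else:
        Rm,t=R.from_rotvec(k['orientation']).as_matrix(),k['position']
    W=P@Rm.T+t; W[d<=0]=np.nan
    return W
def tool():
    s=arm.observe();T=np.eye(4);T[:3,:3]=R.from_rotvec(s['ee_rot']).as_matrix();T[:3,3]=s['position'];return T
E
python3 - <<'E'
from h import *
W={c:cloud(c,np.load(c+'_d.npy')) for c in ['top','scene']}
for n in ['wing_nut','spacer','brown_reel','reel_stand','black_heel','cement_can','red_tray','blue_tray','white_reel','brown_heel']:
  for c in ['top','scene']:
    rs=finder.regions_of(c,n); ps=finder.place_of(c,n)
    for r in rs[:3]:
        if r['confidence']<.3: continue
        p=W[c][r['region']]; p=p[~np.isnan(p[:,0])]
        if len(p)<4: continue
        zt=np.percentile(p[:,2],90); q=p[p[:,2]>zt-.006]
        print(n,c,round(r['confidence'],2),np.array(r['bbox']).round(),'mean',p.mean(0).round(4),'ztop',zt.round(4),'topmid',((q.min(0)+q.max(0))/2).round(4),'ext',np.ptp(q,axis=0).round(3))
    for q in ps[:3]: print('   pt',np.array(q['xy']).round(1),round(q['confidence'],2))
print(arm.observe()['clock'])
E
```

```text
wing_nut top 0.59 [425. 200.  16.  14.] mean [ 0.4798 -0.2884  0.0725] ztop 0.08 topmid [ 0.4793 -0.2879  0.08  ] ext [0.023 0.038 0.012]
   pt [426.6 214.1] 0.66
   pt [432.9 204.4] 0.59
wing_nut scene 0.47 [198. 251.  25.  11.] mean [ 0.483  -0.2929  0.0715] ztop 0.078 topmid [ 0.4805 -0.2921  0.0767] ext [0.022 0.042 0.009]
   pt [212.3 263.6] 0.65
spacer top 0.48 [458. 192.  11.  12.] mean [ 0.5151 -0.3825  0.0072] ztop 0.0111 topmid [ 0.5142 -0.382   0.0099] ext [0.021 0.021 0.009]
spacer top 0.46 [430. 171.   9.  10.] mean [ 0.5746 -0.3137  0.0061] ztop 0.011 topmid [ 0.5739 -0.3142  0.0096] ext [0.025 0.022 0.009]
   pt [464.6 197. ] 0.59
   pt [435.4 173.9] 0.58
   pt [429.4 254. ] 0.56
spacer scene 0.74 [178. 249.  14.  17.] mean [ 0.3788 -0.292   0.0078] ztop 0.0111 topmid [ 0.3765 -0.2909  0.0091] ext [0.036 0.033 0.008]
spacer scene 0.54 [182. 316.  11.  14.] mean [ 0.5162 -0.3841  0.0057] ztop 0.0079 topmid [ 0.5157 -0.3844  0.0063] ext [0.022 0.02  0.008]
   pt [188.9 322. ] 0.62
   pt [213.7 263.4] 0.61
   pt [185.3 257.2] 0.6
brown_reel top 0.5 [415. 196.  23.  24.] m
[... 2797 characters left out ...]
 215.6] 0.67
   pt [319.  279.6] 0.31
white_reel top 0.76 [363. 200.  22.  22.] mean [ 0.4739 -0.1567  0.0385] ztop 0.046 topmid [ 0.4766 -0.1575  0.0449] ext [0.051 0.05  0.01 ]
   pt [376.2 214.6] 0.57
white_reel scene 0.83 [252. 225.  24.  34.] mean [ 0.484  -0.1646  0.0303] ztop 0.0428 topmid [ 0.4778 -0.1588  0.0411] ext [0.052 0.052 0.008]
   pt [267.3 248.8] 0.76
brown_heel top 0.65 [185. 208.  26.  27.] mean [0.4541 0.2883 0.0273] ztop 0.0317 topmid [0.453  0.2929 0.031 ] ext [0.065 0.064 0.011]
   pt [202.1 219.7] 0.93
brown_heel scene 0.82 [368. 144.  21.  23.] mean [0.4562 0.2819 0.0206] ztop 0.0291 topmid [0.452  0.291  0.0277] ext [0.066 0.065 0.009]
   pt [377.8 160.6] 0.6
2.15
```

Run:
```python
from h import *
p=np.load('top_p.npy');q=np.load('scene_p.npy')
a=cv2.resize(p[165:265,390:480],None,fx=5,fy=5,interpolation=2)
b=cv2.resize(q[240:330,160:260],None,fx=3.4,fy=3.4,interpolation=2)
o=np.zeros((500,800,3),np.uint8);o[:a.shape[0],:450]=a;o[:306,455:795]=b
save('crop0.png',o)
```

```text
(no output)
```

View pics/crop0.png

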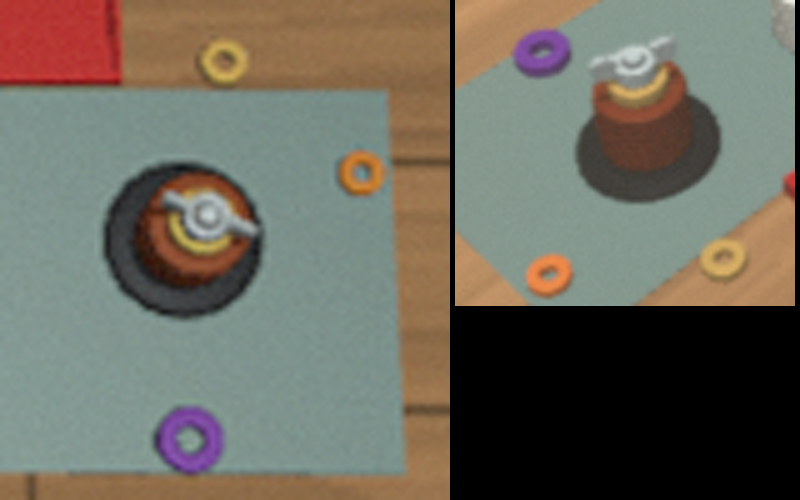

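```bash
cat >> h.py <<'E'
def Rdown(ang):  # tool x down, tool z (jaw) at world angle ang deg
    a=np.radians(ang);z=np.array([np.cos(a),np.sin(a),0]);x=np.array([0,0,-1.]);return np.stack([x,np.cross(z,x),z],1)
def go(pos,ang,T=None):
    "shift mm & turn deg in tool axes"
    if T is None:T=tool()
    d=T[:3,:3].T@(np.array(pos)-T[:3,3])*1000
    r=np.degrees(R.from_matrix(T[:3,:3].T@Rdown(ang)).as_rotvec())
    print('shift',d.round(1),'turn',r.round(1)); return d,r
def jang(T=None):
    if T is None:T=tool()
    return np.degrees(np.arctan2(T[1,2],T[0,2]))
E
python3 - <<'E'
from h import *
T=tool();print(T.round(3),jang(T))
for a in (158,-22): go([.48,-.29,.22],a)
E
```

```text
[[ 0.    -0.966  0.257  0.161]
 [-0.     0.257  0.966  0.604]
 [-1.    -0.    -0.     0.199]
 [ 0.     0.     0.     1.   ]] 75.10957478534554
shift [ -20.9 -538.4 -781.9] turn [-82.9  -0.   -0. ]
shift [ -20.9 -538.4 -781.9] turn [97.1 -0.   0. ]
```

Call:
send_rows:
  rows:
    - [[-1,-15,-22,2.5,0,0,100],[-2,-40,-58,7,0,0,100],[-3,-67,-97,12,0,0,100],[-4,-94,-136,17,0,0,100],[-5,-121,-175,22,0,0,100],[-6,-148,-214,27,0,0,100],[-7,-175,-253,32,0,0,100],[-8,-202,-292,37,0,0,100]]

```text
clock: 2.95
position: [0.2811, 0.2682, 0.2074]
ee_rot: [-0.517, 1.507, 0.519]
force: [1.6, 0.4, 0.5]
width: 1.003
```

Run:
```python
from h import *
go([.48,-.29,.22],-22);print(arm.observe()['position'],arm.observe()['joints'].round(2))
```

```text
shift [ -13.1 -562.6 -186.1] turn [59.9  0.  -0.1]
[0.2811267  0.2682185  0.20737757] [-1.14  0.02  0.25  2.1  -0.01  1.02 -0.23]
```

Call:
send_rows:
  rows:
    - [[-1,-44,-14,5,0,0,100],[-2,-88,-29,10,0,0,100],[-3,-132,-44,15,0,0,100],[-5,-176,-58,20,0,0,100],[-6,-220,-73,25,0,0,100],[-7,-264,-87,30,0,0,100],[-8,-308,-102,35,0,0,100],[-9,-352,-116,40,0,0,100]]

```text
clock: 3.75
position: [0.4071, -0.0805, 0.2166]
ee_rot: [0.029, 1.569, -0.028]
force: [1.4, 1.1, -0.4]
width: 0.998
```

Run:
```python
from h import *
go([.48,-.29,.22],-22);print(arm.observe()['position'],arm.observe()['joints'].round(2))
```

```text
shift [  -3.4 -206.7   80.5] turn [19.9  0.1 -0.1]
[ 0.40708182 -0.08053551  0.21663018] [-0.66  0.05  0.78  2.07 -0.04  1.04  0.1 ]
```

Call:
send_rows:
  rows:
    - [[0,-40,15,4,0,0,100],[-1,-80,31,8,0,0,100],[-2,-120,47,12,0,0,100],[-3,-160,62,16,0,0,100],[-3,-190,74,19,0,0,100],[-3,-207,80,20,0,0,100],[-3,-207,80,20,0,0,100],[-3,-207,80,20,0,0,100]]

```text
clock: 4.55
position: [0.4795, -0.2879, 0.2189]
ee_rot: [0.3, 1.551, -0.3]
force: [-0.4, -0.5, 0.4]
width: 1.001
```

Run:
```python
from h import *
T=tool();go([.48,-.29,.22],-22,T);print(arm.observe()['joints'].round(2))
p,d=optics.get_image('wrist');save('w1.png',p);np.savez('w1.npz',p=p,d=d,T=T)
W=cloud('wrist',d,T)
m=np.hypot(W[...,0]-.48,W[...,1]+.29)<.06
for lo,hi in ((.055,.062),(.062,.09),(.045,.055),(.004,.012)):
    q=W[m&(W[...,2]>lo)&(W[...,2]<hi)]
    if len(q)>3: print(lo,len(q),q.mean(0),q.min(0),q.max(0))
```

```text
shift [-1.1 -1.7  1.2] turn [ 0.1 -0.  -0. ]
[-0.2   0.4   0.91  1.76 -0.34  1.15  0.43]
0.055 262 [ 0.48115979 -0.2883996   0.05860385] [ 0.46387293 -0.30738499  0.05521517] [ 0.49743152 -0.27388305  0.06187769]
0.062 446 [ 0.4810208  -0.29013705  0.07222652] [ 0.46912899 -0.31265762  0.06200675] [ 0.49244818 -0.26895728  0.08012445]
0.045 772 [ 0.48143651 -0.28818017  0.04881621] [ 0.45458394 -0.31687076  0.0450638 ] [ 0.50627152 -0.26510712  0.05499448]
0.004 1241 [ 0.48460126 -0.28184379  0.00648095] [ 0.4396475  -0.33188973  0.00400239] [ 0.52146955 -0.25075409  0.01196917]
```

View pics/w1.png

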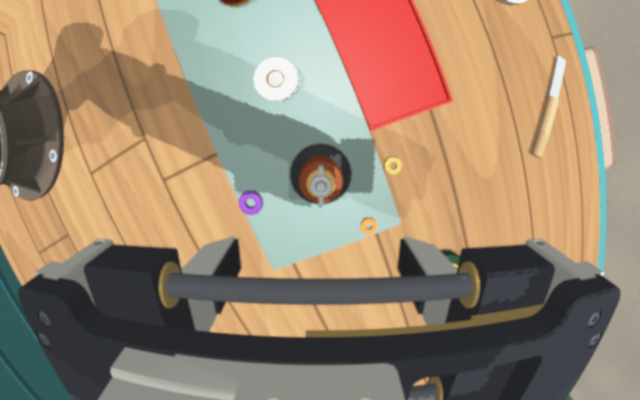

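Run:
```python
from h import *
f=np.load('w1.npz');T=f['T'];W=cloud('wrist',f['d'],T)
m=(np.hypot(W[...,0]-.4806,W[...,1]+.2908)<.035)&(W[...,2]>.065)
q=W[m];c=q[:,:2]-q[:,:2].mean(0);u,s,v=np.linalg.svd(c,full_matrices=False);print(np.degrees(np.arctan2(v[0,1],v[0,0])),q.mean(0),s)
save('w1c.png',cv2.resize(f['p'][140:260,250:410],None,fx=5,fy=5,interpolation=2))
a=np.degrees(np.arctan2(v[0,1],v[0,0]))
for aa in (a+90,a-90):print(aa);go([.4806,-.2908,.064],aa,T)
```

```text
-25.032472515824175 [ 0.49090169 -0.2653908   0.34195579] [1.49738912 0.65820029]
64.96752748417583
shift [154.9  -2.3   2.2] turn [-86.9  -0.   -0. ]
-115.03247251582417
shift [154.9  -2.3   2.2] turn [93.1 -0.   0. ]
```

View pics/w1c.png

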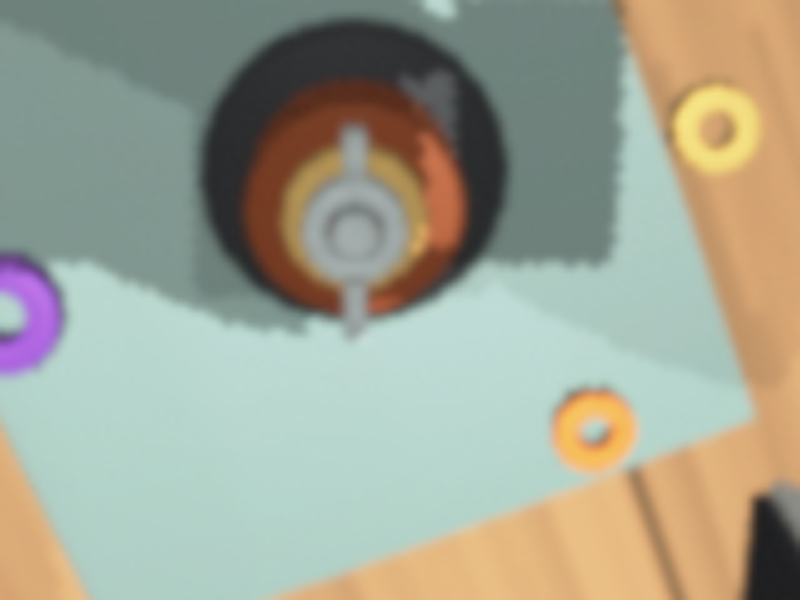

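Close crop shows the steel nut on the larger brass ring on the stud (crop centre ~(352,230)), wings along the image vertical, i.e. already square to the jaws. The loose brass ring (715,128) is smaller, so it is the look-alike.

Call:
send_rows:
  rows:
    - [[25,-1,1,0,0,0,100],[55,-2,2,0,0,0,100],[85,-2,2,0,0,0,100],[110,-2,2,0,0,0,100],[130,-2,2,0,0,0,100],[145,-2,2,0,0,0,100],[153,-2,2,0,0,0,100],[155,-2,2,0,0,0,70]]
  grip_force: 15

```text
clock: 5.4
position: [0.481, -0.29, 0.0638]
ee_rot: [0.3, 1.55, -0.299]
force: [-0.8, -1.2, 0.3]
width: 0.954
```

Call:
send_rows:
  rows:
    - [[0,0,0,0,0,0,50],[0,0,0,0,0,0,35],[0,0,0,0,0,0,15],[0,0,0,0,0,0,15],[0,0,0,0,0,0,15],[0,0,0,0,0,0,15],[0,0,0,0,0,0,15],[0,0,0,0,0,0,15]]
  grip_force: 15

```text
clock: 6.2
position: [0.481, -0.2907, 0.0641]
ee_rot: [0.3, 1.55, -0.3]
force: [0.3, -0.3, 0.9]
width: 0.266
```

Run:
```python
from h import *
print(arm.observe()['position'])
p,d=optics.get_image('wrist');save('w2.png',p)
```

```text
[ 0.48099491 -0.29071896  0.0641161 ]
```

View pics/w2.png

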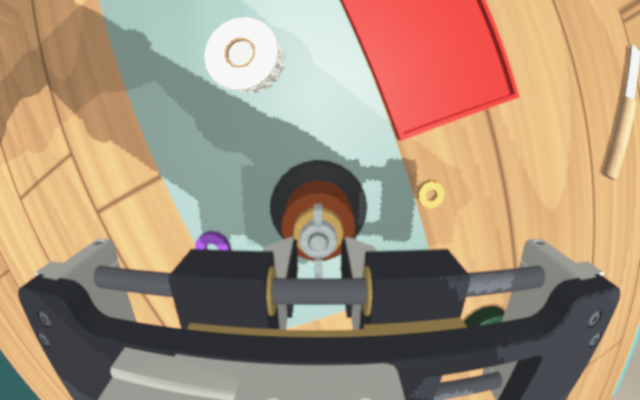

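Call:
send_rows:
  rows:
    - [[0,0,0,0,0,0,15],[-3,0,0,0,0,0,15],[-10,0,0,0,0,0,15],[-22,0,0,0,0,0,15],[-40,0,0,0,0,0,15],[-60,0,0,0,0,0,15],[-75,0,0,0,0,0,15],[-80,0,0,0,0,0,15]]
  grip_force: 30

```text
clock: 7.05
position: [0.4818, -0.2914, 0.1462]
ee_rot: [0.299, 1.547, -0.3]
force: [-0.6, 0.1, 0.4]
width: 0.151
```

Run:
```python
from h import *
print(arm.observe()['position'])
p,d=optics.get_image('wrist');save('w3.png',p[120:340,160:480])
tp=np.load('top_p.npy').astype(int);W=cloud('top',np.load('top_d.npy'))
ts=np.load('scene_p.npy').astype(int);Ws=cloud('scene',np.load('scene_d.npy'))
for nm,i in (('red',0),('blue',2)):
  for P,WW in ((tp,W),(ts,Ws)):
    o=[j for j in range(3) if j!=i]
    m=(P[...,i]>P[...,o[0]]+60)&(P[...,i]>P[...,o[1]]+60)&(abs(WW[...,0]-.63)<.1)&(WW[...,2]<.03)&(abs(WW[...,1]-(-.15 if i==0 else .14))<.14)
    q=WW[m];r=cv2.minAreaRect(q[:,:2].astype(np.float32)*1000)
    print(nm,np.round(r[0],1),np.round(r[1],1),round(r[2],2),'floor z',np.median(q[:,2]))
```

```text
[ 0.48180847 -0.29138483  0.14624249]
red [ 621.4 -152.8] [121.9 223.6] 0.15 floor z 0.005706366308947608
red [ 620.5 -143.7] [121.8 235.7] 0.8 floor z 0.004317921239341604
blue [635.9 141.8] [219.4 120.9] 87.0 floor z 0.0053449152428974855
blue [635.3 142.5] [223.  121.7] 87.37 floor z 0.004535677079322675
```

View pics/w3.png

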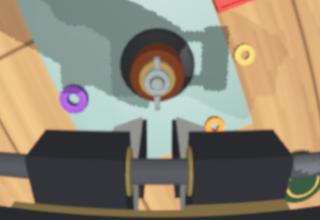

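Run:
```python
from h import *
T=tool();p,d=optics.get_image('wrist');W=cloud('wrist',d,T);np.savez('w3.npz',p=p,d=d,T=T)
m=(np.hypot(W[...,0]-.4806,W[...,1]+.2908)<.035)&(W[...,2]>.062)&(W[...,2]<.09)
q=W[m];print(len(q),q.mean(0),q.min(0),q.max(0),np.percentile(q[:,2],[5,25,50,75,95]))
c=q[:,:2]-q[:,:2].mean(0);u,s,v=np.linalg.svd(c,full_matrices=False);print(np.degrees(np.arctan2(v[0,1],v[0,0])),jang(T))
save('w3c.png',cv2.resize(p[150:310,220:420],None,fx=4,fy=3.7,interpolation=2))
# finger points in tool frame
L=(W-T[:3,3])@T[:3,:3]
for zr in ((-.03,-.005),(.005,.03)):
    g=(L[...,2]>zr[0])&(L[...,2]<zr[1])&(L[...,0]>-.06)&(L[...,0]<.01)&(abs(L[...,1])<.04)
    g=L[g];print(len(g)); 
    for a in np.arange(-.06,.01,.006):
        k=g[(g[:,0]>a)&(g[:,0]<a+.006)]
        if len(k): print(a.round(3),len(k),k.min(0).round(4),k.max(0).round(4))
```

```text
708 [ 0.48070002 -0.2906703   0.07228962] [ 0.46926743 -0.31345476  0.06233294] [ 0.49205103 -0.26877241  0.08016964] [0.06653879 0.07033953 0.07133578 0.07381863 0.07856266]
-110.58911876996885 -21.882670363105756
612
-0.06 98 [-0.0599  0.0043 -0.0128] [-0.0541  0.012  -0.0066]
-0.054 88 [-0.0537 -0.0015 -0.0134] [-0.048   0.012  -0.0066]
-0.048 137 [-0.048   0.0037 -0.0231] [-0.042   0.012  -0.0066]
-0.042 156 [-0.042  -0.0089 -0.0231] [-0.036   0.0123 -0.0067]
-0.036 112 [-0.036  -0.0066 -0.0209] [-0.03    0.0118 -0.0066]
-0.03 21 [-0.03    0.0094 -0.0128] [-0.0267  0.0118 -0.0068]
645
-0.06 88 [-0.06    0.0064  0.0072] [-0.0542  0.012   0.0135]
-0.054 91 [-0.0539 -0.0018  0.0073] [-0.048   0.0118  0.0139]
-0.048 142 [-0.048   0.0029  0.0072] [-0.042   0.0122  0.0238]
-0.042 162 [-0.042  -0.0092  0.0069] [-0.036   0.0119  0.0236]
-0.036 137 [-0.036  -0.008   0.0068] [-0.03    0.0119  0.02  ]
-0.03 25 [-0.0299  0.0082  0.0075] [-0.0259  0.0119  0.0135]
```

View pics/w3c.png

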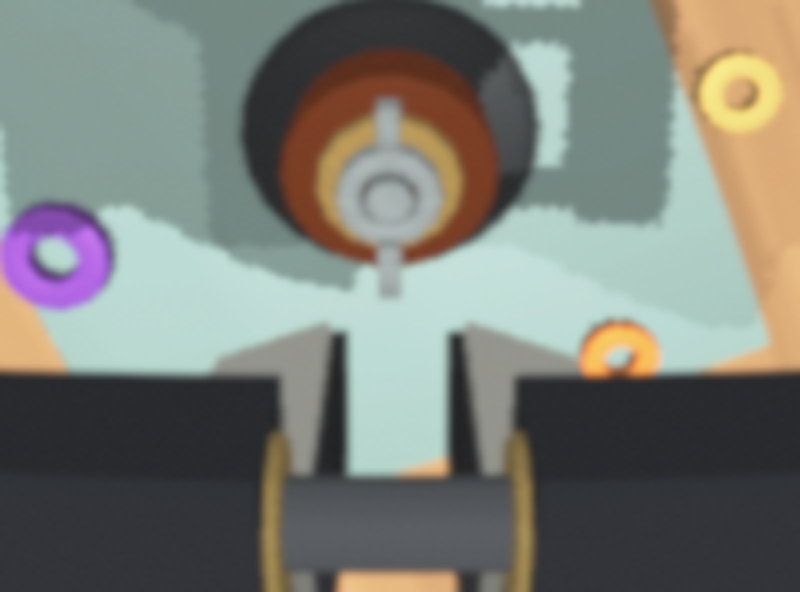

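```bash
cat >> h.py <<'E'
def projtool(X):  # tool point -> wrist pixel
    k=optics.get_calibration('wrist');K=k['camera_matrix'];c=np.linalg.inv(k['T_tool_cam'])@np.r_[X,1]
    x,y,z=c[0],-c[1],-c[2];r=np.hypot(x,y);th=np.arctan2(r,z)
    return np.array([K[0,2]+K[0,0]*th*x/r,K[1,2]+K[1,1]*th*y/r])
E
python3 - <<'E'
from h import *
f=np.load('w3.npz');d=f['d']
for X in ([0,9.5,7],[0,-9.5,7],[-19,9.5,7],[-19,-9.5,7],[-26,9.5,7],[-38,9.5,7],[0,0,0]):
    u=projtool(np.array(X)/1e3);print(X,u,(u-[220,150])*[4,3.7], d[int(u[1]),int(u[0])])
W=cloud('wrist',d,f['T']);L=(W-f['T'][:3,3])@f['T'][:3,:3]
for u in range(285,345,4): print(u,[tuple((L[v,u]*1000).round(0).astype(int)) for v in (236,240,244,250)])
E
```

```text
[0, 9.5, 7] [329.39224173 222.86701422] [437.56896694 269.60795262] 0.35292223
[0, -9.5, 7] [328.99278443 249.84865116] [435.9711377  369.44000931] 0.3619385
[-19, 9.5, 7] [330.47177388 234.35710164] [441.88709551 312.12127606] 0.35641882
[-19, -9.5, 7] [329.9668462  263.35655928] [439.8673848  419.41926933] 0.36696878
[-26, 9.5, 7] [330.92243043 239.17903814] [443.68972173 329.96244111] 0.35840762
[-38, 9.5, 7] [331.77394054 248.33154203] [447.09576217 363.82670553] 0.16607106
[0, 0, 0] [318.36815085 236.60708994] [393.47260338 320.44623279] 0.35677567
285 [(np.int64(146), np.int64(-62), np.int64(-39)), (np.int64(147), np.int64(-67), np.int64(-39)), (np.int64(-37), np.int64(11), np.int64(-18)), (np.int64(-44), np.int64(11), np.int64(-17))]
289 [(np.int64(147), np.int64(-62), np.int64(-34)), (np.int64(146), np.int64(-67), np.int64(-34)), (np.int64(-38), np.int64(12), np.int64(-15)), (np.int64(-44), np.int64(11), np.int64(-15))]
293 [(np.int64(146), np.int64(-61), np.int64(-29)), (np.int64(-31), np.int64(11), np.int64(-14)), (np.int64(-39), np.int64(12), np.int64(-13)), (np.int64(-44)
[... 1574 characters left out ...]
nt64(12)), (np.int64(147), np.int64(-67), np.int64(12)), (np.int64(146), np.int64(-72), np.int64(12)), (np.int64(147), np.int64(-80), np.int64(13))]
333 [(np.int64(147), np.int64(-62), np.int64(17)), (np.int64(-26), np.int64(9), np.int64(8)), (np.int64(-32), np.int64(9), np.int64(8)), (np.int64(-40), np.int64(9), np.int64(8))]
337 [(np.int64(147), np.int64(-62), np.int64(22)), (np.int64(-31), np.int64(11), np.int64(10)), (np.int64(-35), np.int64(10), np.int64(10)), (np.int64(-41), np.int64(10), np.int64(10))]
341 [(np.int64(147), np.int64(-62), np.int64(26)), (np.int64(-32), np.int64(11), np.int64(12)), (np.int64(-35), np.int64(11), np.int64(12)), (np.int64(-44), np.int64(11), np.int64(11))]
```

Run:
```python
from h import *
for n in ('w1.npz','w3.npz'):
    f=np.load(n);W=cloud('wrist',f['d'],f['T']);L=(W-f['T'][:3,3])@f['T'][:3,:3]*1000
    for s in (-1,1):
        g=L[(L[...,2]*s>4)&(L[...,2]*s<80)&(L[...,0]>-70)&(L[...,0]<30)&(abs(L[...,1])<40)]
        o=g[np.argsort(-g[:,0])][:12];print(n,s,o.round(1).tolist()[:5], 'inner z',np.min(g[g[:,0]>-45][:,2]*s))
```

```text
w1.npz -1 [[-25.5, 8.8, -46.6], [-25.6, -6.6, -45.7], [-26.0, 2.7, -45.9], [-26.1, -7.0, -45.6], [-26.4, -8.2, -45.6]] inner z 44.77275153519841
w1.npz 1 [[-26.2, -6.9, 46.4], [-26.5, -6.1, 46.2], [-26.6, 11.2, 50.4], [-26.7, 3.2, 46.4], [-26.8, 1.3, 46.6]] inner z 45.279361904760194
w3.npz -1 [[-26.7, 10.5, -9.6], [-26.9, 9.4, -8.5], [-26.9, 9.4, -6.9], [-27.2, 9.5, -7.4], [-27.3, 9.5, -7.9]] inner z 6.643522768078831
w3.npz 1 [[-25.9, 10.8, 11.5], [-25.9, 9.0, 8.2], [-26.6, 10.5, 10.3], [-26.7, 9.3, 7.6], [-27.0, 11.2, 10.9]] inner z 6.813933672081488
```

The wrist depth shows the real fingertips end about 26 mm above the reported TCP (tool x ≈ −26 mm), so the first closing passed over the nut. It still sits on its spacer at crop (388,195). I'll reach lower and check force.

Call:
send_rows:
  rows:
    - [[20,0,-1,0,0,0,60],[45,0,-1,0,0,0,60],[45,0,-1,0,0,0,60],[45,0,-1,0,0,0,60],[60,0,-1,0,0,0,60],[80,0,-1,0,0,0,60],[95,0,-1,0,0,0,60],[101,0,-1,0,0,0,60]]
  grip_force: 20

```text
clock: 7.95
position: [0.4794, -0.2899, 0.0417]
ee_rot: [0.3, 1.552, -0.299]
force: [0.0, 0.1, -0.5]
width: 0.598
```

Run:
```python
from h import *
T=tool();print(T[:3,3]);p,d=optics.get_image('wrist');save('w4.png',cv2.resize(p[150:310,220:420],None,fx=4,fy=3.7,interpolation=2))
W=cloud('wrist',d,T);L=(W-T[:3,3])@T[:3,:3]*1000
for s in (-1,1):
        g=L[(L[...,2]*s>18)&(L[...,2]*s<80)&(L[...,0]>-70)&(L[...,0]<-12)&(abs(L[...,1])<40)]
        o=g[np.argsort(-g[:,0])][:12];print(s,o.round(1).tolist()[:5])
m=(np.hypot(W[...,0]-.4806,W[...,1]+.2908)<.027)&(W[...,2]>.066)&(W[...,2]<.085)
q=L[m];print(len(q),(q.min(0)+q.max(0))/2)
```

```text
[ 0.47944988 -0.28993752  0.04172061]
-1 [[-25.8, 9.9, -29.4], [-26.2, 0.7, -27.6], [-26.5, 1.5, -27.5], [-26.6, 9.0, -27.7], [-26.7, 10.9, -29.8]]
1 [[-15.5, 0.4, 18.4], [-25.8, 10.6, 30.1], [-25.8, 3.2, 27.7], [-26.0, 9.5, 28.5], [-26.1, 3.3, 28.3]]
1568 [-33.79359783   6.06840181   8.95431967]
```

View pics/w4.png

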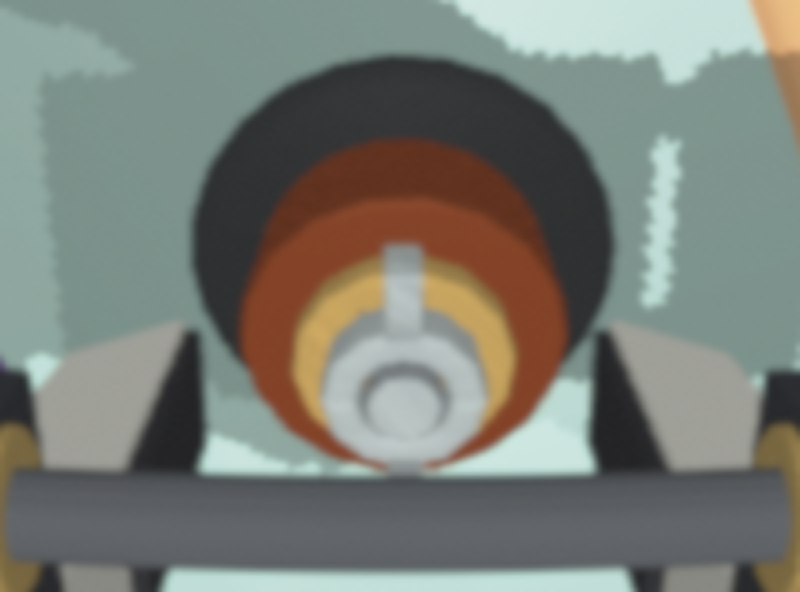

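Call:
send_rows:
  rows:
    - [[1,0,1,0,0,0,60],[2.5,0,1,0,0,0,60],[3.5,0,1,0,0,0,45],[3.5,0,1,0,0,0,30],[3.5,0,1,0,0,0,15],[3.5,0,1,0,0,0,15],[3.5,0,1,0,0,0,15],[3.5,0,1,0,0,0,15]]
  grip_force: 20

```text
clock: 8.8
position: [0.481, -0.2907, 0.0397]
ee_rot: [0.3, 1.55, -0.3]
force: [0.2, 0.9, 1.4]
width: 0.24
```

Call:
send_rows:
  rows:
    - [[0,0,0,0,0,0,15],[0,0,0,0,0,0,15],[0,0,0,0,0,0,15],[-2,0,0,0,0,0,15],[-4,0,0,0,0,0,15],[-6,0,0,0,0,0,15],[-8,0,0,0,0,0,15],[-10,0,0,0,0,0,15]]
  grip_force: 20

```text
clock: 9.6
position: [0.481, -0.2908, 0.0498]
ee_rot: [0.3, 1.55, -0.3]
force: [-0.2, -0.5, 0.9]
width: 0.24
```

Run:
```python
from h import *
T=tool();print(T[:3,3]);p,d=optics.get_image('wrist');save('w5.png',cv2.resize(p[150:310,220:420],None,fx=4,fy=3.7,interpolation=2))
```

```text
[ 0.48098221 -0.29077336  0.04981292]
```

View pics/w5.png

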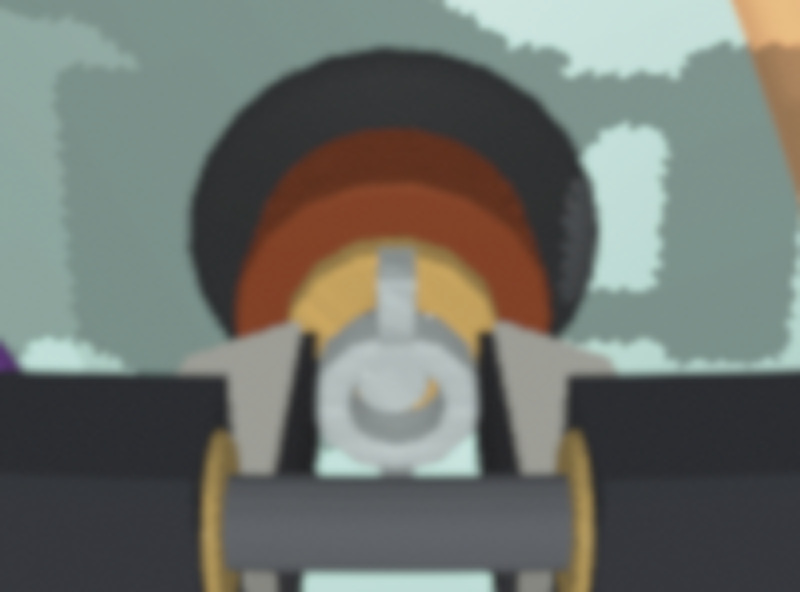

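Call:
send_rows:
  rows:
    - [[-15,0,0,0,0,0,15],[-35,0,0,0,0,0,15],[-60,0,0,0,0,0,15],[-70,-20,10,-1,0,0,15],[-70,-20,10,-1,0,0,15],[-70,-20,10,-1,0,0,15],[-70,-20,10,-1,0,0,15],[-70,-20,10,-1,0,0,15]]
  grip_force: 20

```text
clock: 10.45
position: [0.4825, -0.3121, 0.1191]
ee_rot: [0.286, 1.553, -0.285]
force: [-0.5, 0.2, -0.5]
width: 0.245
```

Run:
```python
from h import *
go([.639,.208,.11],-3);print(arm.observe()['joints'].round(2))
p,d=optics.get_image('wrist');save('w6.png',cv2.resize(p[100:310,200:440],None,fx=3,fy=2.7,interpolation=2))
```

```text
shift [  9.5 541.7 -39. ] turn [-17.9  -0.1  -0. ]
[-0.08  0.53  0.82  1.84 -0.46  0.97  0.58]
```

View pics/w6.png

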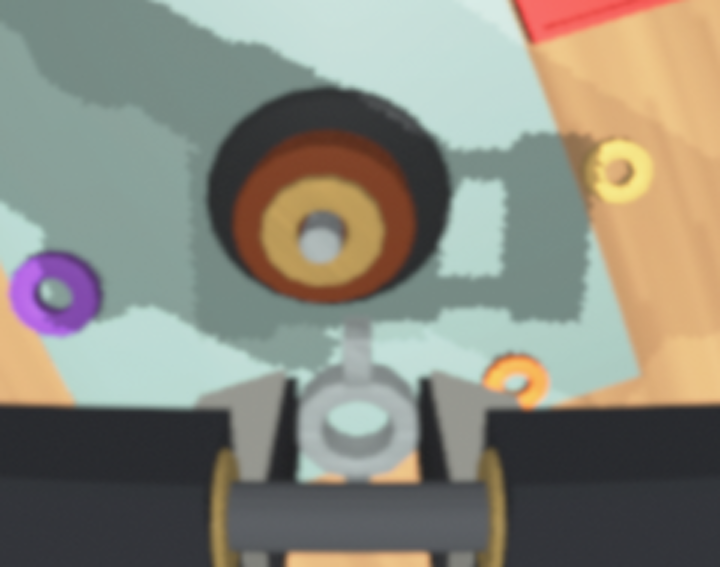

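The nut is held clear (crop (358,415)); spacer and reel are still on the stud (322,230).

Call:
send_rows:
  rows:
    - [[0,12,-1,0,0,0,15],[1,45,-3,-1,0,0,15],[2,85,-6,-3,0,0,15],[3,128,-9,-4,0,0,15],[4,171,-12,-6,0,0,15],[5,214,-15,-7,0,0,15],[5,257,-18,-8,0,0,15],[5,300,-21,-10,0,0,15]]
  grip_force: 20

```text
clock: 11.3
position: [0.5701, -0.0221, 0.1144]
ee_rot: [0.148, 1.566, -0.148]
force: [0.7, -0.7, -1.1]
width: 0.241
```

Run:
```python
from h import *
go([.639,.208,.11],-3)
```

```text
shift [  4.5 238.9  24.6] turn [-7.8 -0.  -0. ]
```

Call:
send_rows:
  rows:
    - [[1,43,4,-1,0,0,15],[2,86,8,-3,0,0,15],[3,129,13,-4,0,0,15],[4,170,17,-5,0,0,15],[4,205,21,-7,0,0,15],[4,229,24,-8,0,0,15],[4,239,25,-8,0,0,15],[4,239,25,-8,0,0,15]]
  grip_force: 20

```text
clock: 12.1
position: [0.6393, 0.2066, 0.11]
ee_rot: [0.038, 1.571, -0.038]
force: [0.1, -0.3, -0.1]
width: 0.244
```

Run:
```python
from h import *
T=tool();go([.639,.208,-.015],-3,T);print(arm.observe()['joints'].round(2))
p,d=optics.get_image('wrist');save('w7.png',p)
W=cloud('wrist',d,T);P=p.astype(int)
m=(P[...,2]>P[...,0]+60)&(P[...,2]>P[...,1]+60)&(W[...,2]<.03)&(abs(W[...,0]-.63)<.12)&(abs(W[...,1]-.14)<.16)
r=cv2.minAreaRect(W[m][:,:2].astype(np.float32)*1000);print(r,np.median(W[m][:,2]))
```

```text
shift [125.    1.4  -0.2] turn [ 0.2 -0.   0. ]
[-0.82  0.67  0.71  1.59 -0.48  1.06 -0.03]
((637.960693359375, 145.10382080078125), (215.1802978515625, 122.00482940673828), 87.5096435546875) 0.0031265400956020095
```

View pics/w7.png

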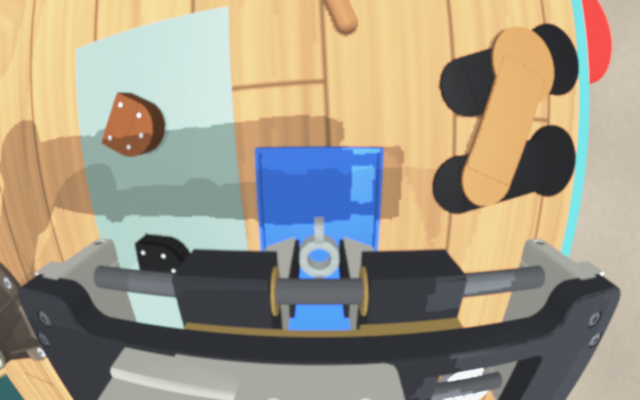

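Call:
send_rows:
  rows:
    - [[20,1,0,0,0,0,15],[50,1,0,0,0,0,15],[80,1,0,0,0,0,15],[100,1,0,0,0,0,15],[113,1,0,0,0,0,15],[119,1,0,0,0,0,15],[122,1,0,0,0,0,15],[123.5,1,0,0,0,0,15]]
  grip_force: 20

```text
clock: 12.95
position: [0.6405, 0.2054, -0.0121]
ee_rot: [0.04, 1.569, -0.04]
force: [0.4, -0.3, -0.1]
width: 0.243
```

Call:
send_rows:
  rows:
    - [[0.5,0,0,0,0,0,15],[1,0,0,0,0,0,15],[1.5,0,0,0,0,0,15],[2,0,0,0,0,0,15],[2.3,0,0,0,0,0,15],[2.5,0,0,0,0,0,15],[2.5,0,0,0,0,0,15],[2.5,0,0,0,0,0,15]]
  grip_force: 20

```text
clock: 13.75
position: [0.6399, 0.2057, -0.0154]
ee_rot: [0.04, 1.57, -0.04]
force: [-0.1, 0.2, 0.1]
width: 0.244
```

Call:
send_rows:
  rows:
    - [[0.5,0,0,0,0,0,15],[0.5,0,0,0,0,0,25],[0.5,0,0,0,0,0,32],[0.5,0,0,0,0,0,40],[0.5,0,0,0,0,0,40],[-5,0,0,0,0,0,40],[-25,0,0,0,0,0,40],[-55,0,0,0,0,0,40]]

```text
clock: 14.55
position: [0.6387, 0.2054, 0.0391]
ee_rot: [0.039, 1.573, -0.041]
force: [1.0, 0.9, -0.1]
width: 0.399
```

Run:
```python
from h import *
T=tool();go([.4807,-.2907,.15],-20,T)
p,d=optics.get_image('wrist');save('w8.png',p[150:340,160:480])
W=cloud('wrist',d,T)
m=(np.hypot(W[...,0]-.6395,W[...,1]-.206)<.03)&(W[...,2]<.03)&(W[...,2]>.012)
q=W[m];print(len(q),(q.min(0)+q.max(0))/2,q.max(0))
```

```text
shift [-109.9 -503.6 -133. ] turn [17.1 -0.1  0.1]
803 [0.64053707 0.2060503  0.01801513] [0.65217021 0.22930517 0.02394036]
```

View pics/w8.png

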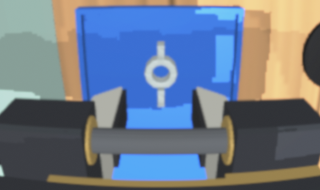

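Call:
send_rows:
  rows:
    - [[-25,0,0,0,0,0,60],[-60,-20,-5,0,0,0,60],[-85,-60,-16,2,0,0,60],[-90,-104,-28,4,0,0,60],[-92,-148,-39,5,0,0,60],[-94,-192,-51,6,0,0,60],[-96,-236,-62,8,0,0,60],[-96,-280,-74,10,0,0,60]]

```text
clock: 15.4
position: [0.5515, -0.0719, 0.1365]
ee_rot: [0.178, 1.562, -0.177]
force: [1.0, -0.7, -0.1]
width: 0.6
```

Run:
```python
from h import *
T=tool();go([.4807,-.2907,.11],-20,T)
```

```text
shift [  26.3 -229.1  -20. ] turn [ 7.   0.1 -0. ]
```

Call:
send_rows:
  rows:
    - [[2,-40,-3,1,0,0,60],[5,-83,-7,2,0,0,60],[9,-126,-11,3,0,0,60],[13,-169,-15,5,0,0,60],[18,-205,-18,6,0,0,60],[22,-224,-20,7,0,0,60],[26,-228,-20,7,0,0,60],[26,-228,-20,7,0,0,60]]

```text
clock: 16.2
position: [0.4813, -0.288, 0.1094]
ee_rot: [0.273, 1.554, -0.273]
force: [0.4, 0.7, 0.5]
width: 0.603
```

Run:
```python
from h import *
T=tool();go([.4807,-.2907,.027],-20,T)
p,d=optics.get_image('wrist');save('w9.png',cv2.resize(p[100:310,200:440],None,fx=3,fy=2.7,interpolation=2))
W=cloud('wrist',d,T)
for lo,hi,rr in ((.055,.064,.02),(.044,.053,.03),(.068,.08,.01)):
  q=W[(np.hypot(W[...,0]-.4806,W[...,1]+.2908)<rr)&(W[...,2]>lo)&(W[...,2]<hi)]
  if len(q)>3:print(lo,len(q),(q.min(0)+q.max(0))/2,np.ptp(q,axis=0),np.median(q[:,2]))
```

```text
shift [82.4 -2.7  0.4] turn [ 0.1 -0.  -0. ]
0.055 1057 [ 0.48052932 -0.29098041  0.05946173] [0.03350716 0.0334188  0.00889907] 0.058853132895733906
0.044 1594 [ 0.4806109  -0.29084259  0.04845967] [0.05209197 0.05173124 0.00889232] 0.04881578806041363
0.068 167 [ 0.48054175 -0.29104427  0.07115683] [0.0108233  0.01128754 0.00616063] 0.07270948026007135
```

View pics/w9.png

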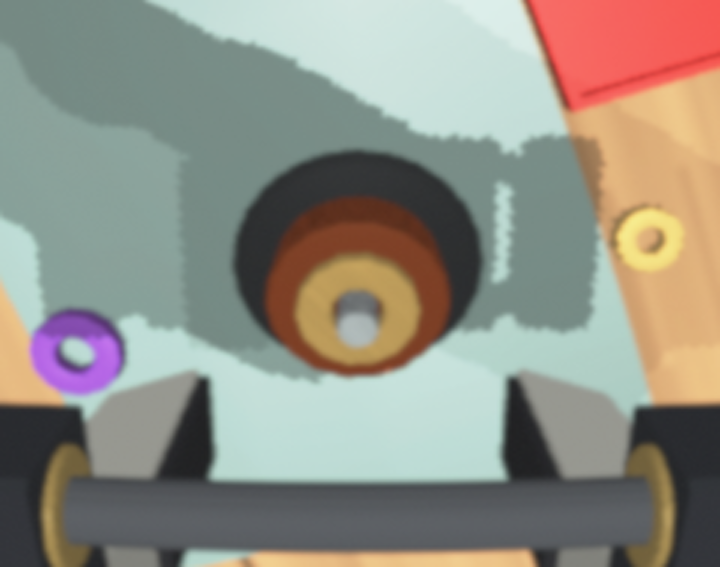

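Call:
send_rows:
  rows:
    - [[15,-2,0,0,0,0,60],[35,-3,0,0,0,0,60],[55,-3,0,0,0,0,60],[70,-3,0,0,0,0,60],[77,-3,0,0,0,0,60],[80,-3,0,0,0,0,60],[81,-3,0,0,0,0,60],[82,-3,0,0,0,0,60]]
  grip_force: 20

```text
clock: 17.05
position: [0.481, -0.2911, 0.0281]
ee_rot: [0.272, 1.553, -0.273]
force: [0.6, -0.4, 0.0]
width: 0.598
```

Call:
send_rows:
  rows:
    - [[0,0,0,0,0,0,48],[0,0,0,0,0,0,40],[0,0,0,0,0,0,30],[0,0,0,0,0,0,25],[0,0,0,0,0,0,25],[0,0,0,0,0,0,25],[0,0,0,0,0,0,25],[-1,0,0,0,0,0,25]]
  grip_force: 20

```text
clock: 17.85
position: [0.4804, -0.2908, 0.0285]
ee_rot: [0.272, 1.554, -0.272]
force: [-0.5, 0.0, -0.3]
width: 0.352
```

Call:
send_rows:
  rows:
    - [[-2,0,0,0,0,0,25],[-6,0,0,0,0,0,25],[-12,0,0,0,0,0,25],[-20,0,0,0,0,0,25],[-32,0,0,0,0,0,25],[-50,0,0,0,0,0,25],[-70,0,0,0,0,0,25],[-85,0,0,0,0,0,25]]
  grip_force: 20

```text
clock: 18.65
position: [0.4808, -0.2912, 0.1156]
ee_rot: [0.272, 1.552, -0.273]
force: [0.5, -0.3, -0.1]
width: 0.35
```

Run:
```python
from h import *
T=tool();go([.636,.143,.11],-3,T)
p,d=optics.get_image('wrist');save('w10.png',cv2.resize(p[100:310,200:440],None,fx=3,fy=2.7,interpolation=2))
```

```text
shift [  5.5 461.1  -1.9] turn [-16.9   0.1   0. ]
```

View pics/w10.png

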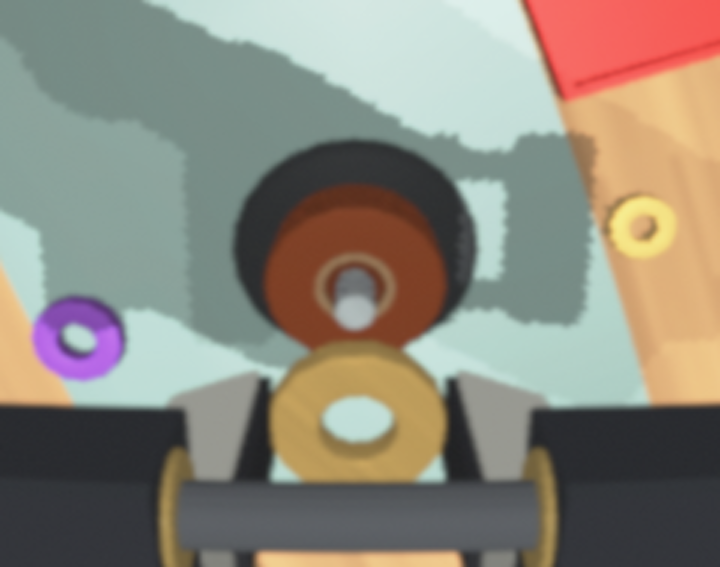

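Call:
send_rows:
  rows:
    - [[0,12,0,0,0,0,25],[0,45,0,-1,0,0,25],[1,85,0,-3,0,0,25],[1,128,0,-5,0,0,25],[2,171,-1,-6,0,0,25],[2,214,-1,-8,0,0,25],[3,257,-1,-10,0,0,25],[3,300,-1,-11,0,0,25]]
  grip_force: 20

```text
clock: 19.5
position: [0.5812, -0.0052, 0.1096]
ee_rot: [0.12, 1.569, -0.12]
force: [1.2, -0.5, -0.5]
width: 0.349
```

Run:
```python
from h import *
T=tool();go([.6365,.146,.08],-3,T)
```

```text
shift [ 29.6 157.9  31.7] turn [-5.8 -0.1 -0. ]
```

Call:
send_rows:
  rows:
    - [[2,40,8,-1,0,0,25],[6,80,16,-3,0,0,25],[12,115,23,-4,0,0,25],[18,142,29,-5,0,0,25],[24,155,31,-6,0,0,25],[28,158,32,-6,0,0,25],[29.5,158,32,-6,0,0,25],[29.5,158,32,-6,0,0,25]]
  grip_force: 20

```text
clock: 20.3
position: [0.6372, 0.1406, 0.081]
ee_rot: [0.041, 1.571, -0.043]
force: [-0.7, 0.2, -0.6]
width: 0.352
```

Run:
```python
from h import *
T=tool();go([.6365,.146,-.0183],-3,T)
```

```text
shift [99.3  5.5 -0.9] turn [-0.1 -0.   0.1]
```

Call:
send_rows:
  rows:
    - [[12,2,-1,0,0,0,25],[35,4,-1,0,0,0,25],[60,5,-1,0,0,0,25],[78,5,-1,0,0,0,25],[88,5,-1,0,0,0,25],[93,5,-1,0,0,0,25],[95.5,5,-1,0,0,0,25],[96.5,5,-1,0,0,0,25]]
  grip_force: 20

```text
clock: 21.1
position: [0.6374, 0.1476, -0.0149]
ee_rot: [0.04, 1.57, -0.04]
force: [-0.2, 0.3, 0.2]
width: 0.35
```

Call:
send_rows:
  rows:
    - [[0.4,0,0,0,0,0,25],[0.8,0,0,0,0,0,25],[1.2,0,0,0,0,0,25],[1.5,0,0,0,0,0,25],[1.7,0,0,0,0,0,25],[1.8,0,0,0,0,0,25],[1.8,0,0,0,0,0,25],[1.8,0,0,0,0,0,25]]
  grip_force: 20

```text
clock: 21.9
position: [0.6369, 0.1478, -0.0172]
ee_rot: [0.04, 1.57, -0.04]
force: [-0.1, 0.1, -0.7]
width: 0.348
```

Call:
send_rows:
  rows:
    - [[0.5,0,0,0,0,0,25],[0.6,0,0,0,0,0,36],[0.6,0,0,0,0,0,42],[0.6,0,0,0,0,0,52],[0.6,0,0,0,0,0,52],[-5,0,0,0,0,0,52],[-25,0,0,0,0,0,52],[-60,0,0,0,0,0,52]]

```text
clock: 22.7
position: [0.6352, 0.1476, 0.0418]
ee_rot: [0.039, 1.574, -0.041]
force: [1.0, 0.4, 0.7]
width: 0.52
```

Run:
```python
from h import *
T=tool();go([.4807,-.2907,.12],-20,T)
p,d=optics.get_image('wrist');save('w11.png',p[120:340,160:480])
W=cloud('wrist',d,T)
m=(np.hypot(W[...,0]-.637,W[...,1]-.147)<.025)&(W[...,2]<.03)&(W[...,2]>.009)
q=W[m];print(len(q),(q.min(0)+q.max(0))/2,np.median(q,0))
```

```text
shift [ -77.1 -445.7 -132.5] turn [17.1 -0.2  0.1]
1289 [0.63742226 0.14769191 0.01199229] [0.63711037 0.14851005 0.01280448]
```

View pics/w11.png

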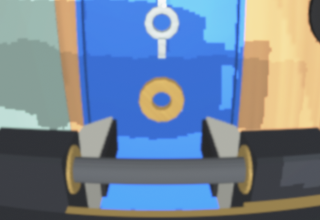

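Run:
```python
from h import *
f=np.load('w1.npz');W=cloud('wrist',f['d'],f['T']);L=(W-f['T'][:3,3])@f['T'][:3,:3]*1000
for v in (240,250,262,270,280,290,300,310,330,350,380):
    print(v,[L[v,u].round(0).tolist() for u in (150,200,320,440)])
```

```text
240 [[221.0, -106.0, -269.0], [220.0, -102.0, -177.0], [219.0, -99.0, 2.0], [220.0, -102.0, 183.0]]
250 [[-100.0, 36.0, -57.0], [-46.0, 11.0, -62.0], [219.0, -114.0, 2.0], [218.0, -118.0, 185.0]]
262 [[-109.0, 37.0, -52.0], [-60.0, 11.0, -57.0], [219.0, -134.0, 2.0], [-60.0, 12.0, 58.0]]
270 [[-113.0, 36.0, -49.0], [-67.0, 11.0, -54.0], [219.0, -147.0, 2.0], [-68.0, 11.0, 55.0]]
280 [[-117.0, 35.0, -48.0], [-108.0, 31.0, -36.0], [-106.0, 31.0, 1.0], [-108.0, 31.0, 37.0]]
290 [[-116.0, 31.0, -50.0], [-110.0, 29.0, -35.0], [-109.0, 30.0, 1.0], [-110.0, 28.0, 37.0]]
300 [[-115.0, 27.0, -51.0], [-86.0, 7.0, -48.0], [-110.0, 27.0, 1.0], [-88.0, 9.0, 48.0]]
310 [[-116.0, 23.0, -52.0], [-88.0, 4.0, -48.0], [221.0, -223.0, 3.0], [-91.0, 6.0, 48.0]]
330 [[-128.0, 26.0, -45.0], [-91.0, -4.0, -48.0], [-118.0, 22.0, 1.0], [-125.0, 25.0, 32.0]]
350 [[-135.0, 25.0, -42.0], [-133.0, 26.0, -28.0], [-130.0, 26.0, 1.0], [-132.0, 25.0, 30.0]]
380 [[-144.0, 24.0, -38.0], [-142.0, 25.0, -26.0], [-140.0, 26.0, 0.0], [-107.0, -18.0, 48.0]]
```

Call:
send_rows:
  rows:
    - [[-25,-10,-2,0,0,0,70],[-50,-45,-12,1,0,0,75],[-70,-88,-25,3,0,0,75],[-77,-130,-38,5,0,0,75],[-77,-172,-51,7,0,0,75],[-77,-215,-64,9,0,0,75],[-77,-258,-77,11,0,0,75],[-77,-300,-90,12,0,0,75]]

```text
clock: 23.55
position: [0.5313, -0.1489, 0.1204]
ee_rot: [0.205, 1.56, -0.205]
force: [0.9, -0.5, 0.8]
width: 0.747
```

Run:
```python
from h import *
T=tool();go([.4807,-.2907,.10],-20,T)
```

```text
shift [  20.4 -150.   -12.3] turn [ 5.   0.1 -0. ]
```

Call:
send_rows:
  rows:
    - [[0,-40,-3,1,0,0,75],[4,-80,-6,3,0,0,75],[8,-115,-9,4,0,0,75],[12,-138,-11,5,0,0,75],[16,-147,-12,5,0,0,75],[20,-148,-12,5,0,0,75],[20,-148,-12,5,0,0,75],[20,-148,-12,5,0,0,75]]

```text
clock: 24.35
position: [0.4831, -0.2855, 0.0996]
ee_rot: [0.271, 1.554, -0.27]
force: [0.3, 0.1, 0.0]
width: 0.752
```

Run:
```python
from h import *
T=tool();go([.4807,-.2909,-.004],-20,T)
```

```text
shift [103.6  -6.   -0.4] turn [ 0.3 -0.  -0. ]
```

Call:
send_rows:
  rows:
    - [[10,-4,0,0,0,0,75],[25,-6,0,0,0,0,75],[45,-6,0,0,0,0,75],[65,-6,0,0,0,0,75],[82,-6,0,0,0,0,75],[95,-6,0,0,0,0,75],[101,-6,0,0,0,0,75],[103,-6,0,0,0,0,75]]

```text
clock: 25.15
position: [0.4798, -0.2927, -0.004]
ee_rot: [0.273, 1.555, -0.272]
force: [0.1, 0.7, -0.2]
width: 0.75
```

Run:
```python
from h import *
T=tool();go([.4807,-.2909,-.004],-20,T)
p,d=optics.get_image('wrist');save('w12.png',cv2.resize(p[150:310,220:420],None,fx=4,fy=3.7,interpolation=2))
```

```text
shift [-0.   2.   0.2] turn [ 0.1 -0.1  0. ]
```

View pics/w12.png

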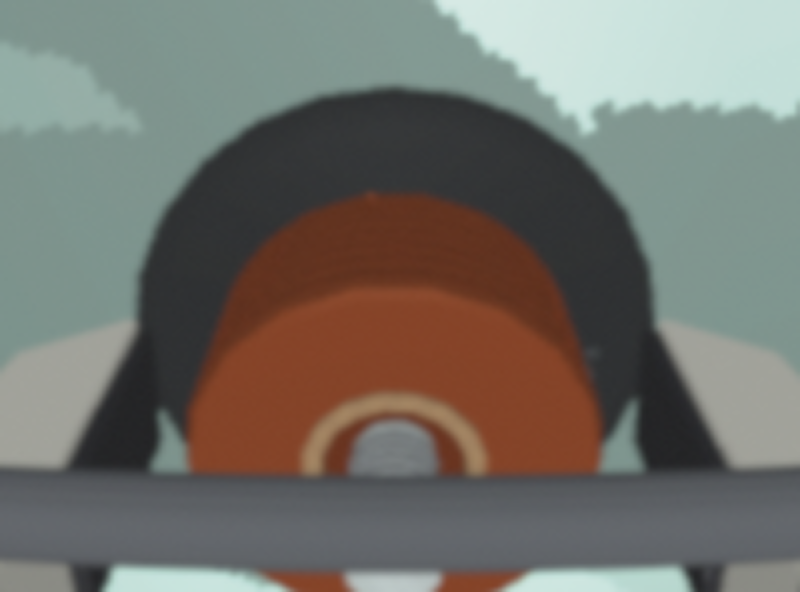

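Call:
send_rows:
  rows:
    - [[0,2,0,0,0,0,65],[0,2,0,0,0,0,58],[0,2,0,0,0,0,48],[0,2,0,0,0,0,45],[0,2,0,0,0,0,45],[0,2,0,0,0,0,45],[-2,2,0,0,0,0,45],[-6,2,0,0,0,0,45]]
  grip_force: 25

```text
clock: 26.0
position: [0.4805, -0.2909, 0.0027]
ee_rot: [0.273, 1.554, -0.272]
force: [0.6, -0.0, -2.0]
width: 0.569
```

Call:
send_rows:
  rows:
    - [[-6,0,0,0,0,0,45],[-15,0,0,0,0,0,45],[-28,0,0,0,0,0,45],[-45,0,0,0,0,0,45],[-65,0,0,0,0,0,45],[-85,0,0,0,0,0,45],[-103,0,0,0,0,0,45],[-112,0,0,0,0,0,45]]

```text
clock: 26.8
position: [0.4815, -0.2916, 0.1172]
ee_rot: [0.272, 1.551, -0.273]
force: [0.3, -0.9, -0.5]
width: 0.565
```

Run:
```python
from h import *
T=tool();go([.6325,.082,.11],-3,T);print(arm.observe()['width'])
p,d=optics.get_image('wrist');save('w13.png',p[120:340,160:480])
```

```text
shift [  7.1 402.7  14.7] turn [-16.9   0.1   0. ]
0.5652049213901909
```

View pics/w13.png

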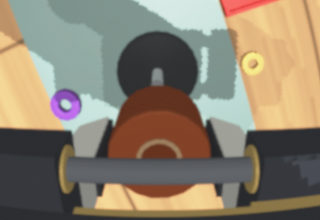

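Call:
send_rows:
  rows:
    - [[0,12,0,0,0,0,45],[1,45,1,-2,0,0,45],[2,85,3,-4,0,0,45],[3,128,4,-5,0,0,45],[4,171,6,-7,0,0,45],[4,214,8,-9,0,0,45],[5,257,9,-11,0,0,45],[5,300,11,-13,0,0,45]]

```text
clock: 27.65
position: [0.5927, -0.0095, 0.1086]
ee_rot: [0.093, 1.571, -0.092]
force: [0.3, -0.4, -0.9]
width: 0.569
```

Run:
```python
from h import *
T=tool();go([.6325,.082,.08],-3,T)
```

```text
shift [28.5 95.5 28.8] turn [-3.8 -0.1 -0. ]
```

Call:
send_rows:
  rows:
    - [[3,30,9,-1,0,0,45],[8,60,18,-2,0,0,45],[14,82,25,-3,0,0,45],[20,93,28,-4,0,0,45],[25,96,29,-4,0,0,45],[28,96,29,-4,0,0,45],[28,96,29,-4,0,0,45],[28,96,29,-4,0,0,45]]

```text
clock: 28.45
position: [0.6334, 0.0775, 0.0821]
ee_rot: [0.041, 1.57, -0.042]
force: [-0.3, 0.7, -0.8]
width: 0.563
```

Run:
```python
from h import *
T=tool();go([.6325,.082,-.0077],-3,T)
p,d=optics.get_image('wrist');save('w14.png',p[60:340,140:500])
```

```text
shift [89.8  4.5 -1.2] turn [-0.  0.  0.]
```

View pics/w14.png

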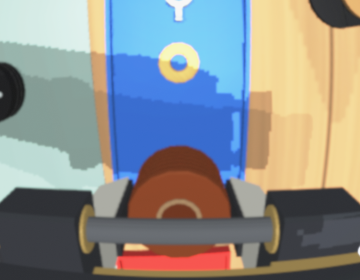

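Call:
send_rows:
  rows:
    - [[12,2,-1,0,0,0,45],[30,3,-1,0,0,0,45],[50,3,-1,0,0,0,45],[67,3,-1,0,0,0,45],[78,3,-1,0,0,0,45],[83,3,-1,0,0,0,45],[86,3,-1,0,0,0,45],[87,3,-1,0,0,0,45]]

```text
clock: 29.3
position: [0.6331, 0.0822, -0.005]
ee_rot: [0.04, 1.57, -0.04]
force: [-0.3, -0.4, -0.8]
width: 0.566
```

Call:
send_rows:
  rows:
    - [[0.4,0,0,0,0,0,45],[0.8,0,0,0,0,0,45],[1.2,0,0,0,0,0,45],[1.5,0,0,0,0,0,45],[1.7,0,0,0,0,0,45],[1.8,0,0,0,0,0,45],[1.8,0,0,0,0,0,45],[1.8,0,0,0,0,0,45]]

```text
clock: 30.1
position: [0.6329, 0.0824, -0.0066]
ee_rot: [0.04, 1.57, -0.039]
force: [-1.5, 0.5, 5.3]
width: 0.566
```

Call:
send_rows:
  rows:
    - [[0,0,0,0,0,0,56],[0,0,0,0,0,0,62],[0,0,0,0,0,0,72],[0,0,0,0,0,0,75],[-4,0,0,0,0,0,75],[-18,0,0,0,0,0,75],[-45,0,0,0,0,0,75],[-80,0,0,0,0,0,75]]

```text
clock: 30.9
position: [0.632, 0.082, 0.0738]
ee_rot: [0.039, 1.572, -0.04]
force: [0.8, 0.8, 0.7]
width: 0.748
```

Run:
```python
from h import *
T=tool()
p,d=optics.get_image('wrist');save('w15.png',p[60:340,140:500])
W=cloud('wrist',d,T)
m=(np.hypot(W[...,0]-.633,W[...,1]-.082)<.035)&(W[...,2]<.06)&(W[...,2]>.038)
q=W[m];print(len(q),(q.min(0)+q.max(0))/2,np.percentile(q[:,2],[5,50,95]))
# top & heel pose
p,d=optics.get_image('top');save('t1.png',p[120:270,150:480]);W=cloud('top',d)
q=W[(np.hypot(W[...,0]-.461,W[...,1]-.138)<.05)&(W[...,2]>.02)][:,:2]*1000
np.save('heel_top.npy',q);r=cv2.minAreaRect(q.astype(np.float32));print('heel',r,len(q))
h=cv2.convexHull(q.astype(np.float32))[:,0];print(h.round(0).tolist())
for n,c in (('can',(.4733,-.011)),):
  for z in ((.06,.07),(.045,.056)):
    q=W[(np.hypot(W[...,0]-c[0],W[...,1]-c[1])<.04)&(W[...,2]>z[0])&(W[...,2]<z[1])];print(n,z,len(q),(q.min(0)+q.max(0))/2,np.ptp(q,axis=0))
go([.461,.138,.11],0,T)
```

```text
3683 [0.63307066 0.0819844  0.0427647 ] [0.04089976 0.04485365 0.04606791]
heel ((457.15509033203125, 131.62457275390625), (84.62187194824219, 99.3379135131836), 60.42784881591797) 3216
[[511.0, 138.0], [510.0, 146.0], [504.0, 154.0], [459.0, 179.0], [455.0, 182.0], [430.0, 175.0], [423.0, 169.0], [418.0, 164.0], [416.0, 159.0], [413.0, 152.0], [413.0, 149.0], [412.0, 147.0], [412.0, 146.0], [411.0, 136.0], [411.0, 135.0], [412.0, 128.0], [413.0, 126.0], [413.0, 124.0], [417.0, 115.0], [421.0, 109.0], [422.0, 107.0], [426.0, 102.0], [428.0, 101.0], [433.0, 97.0], [441.0, 92.0], [446.0, 90.0], [452.0, 89.0], [456.0, 88.0], [461.0, 88.0], [471.0, 89.0], [477.0, 91.0], [481.0, 93.0], [488.0, 96.0], [492.0, 99.0], [500.0, 106.0], [502.0, 111.0], [504.0, 114.0], [507.0, 120.0], [511.0, 136.0]]
can (0.06, 0.07) 139 [ 0.47240601 -0.01018214  0.06524085] [0.04034053 0.03457265 0.00932391]
can (0.045, 0.056) 185 [ 0.47403458 -0.00982585  0.05103897] [0.05668696 0.0550111  0.0099185 ]
shift [ -35.9   47.2 -173.6] turn [-2.9 -0.1  0. ]
```

View pics/w15.png

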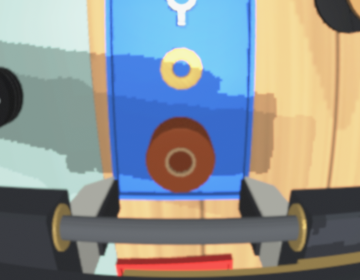

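View pics/t1.png

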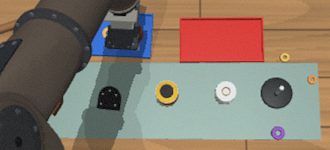

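Run:
```python
from h import *
for c in ('top','scene'):
    W=cloud(c,np.load(c+'_d.npy'))
    q=W[(np.hypot(W[...,0]-.461,W[...,1]-.138)<.05)&(W[...,2]>.022)][:,:2]*1000
    print(c,len(q),cv2.minAreaRect(q.astype(np.float32)));h=cv2.convexHull(q.astype(np.float32))[:,0];print(h.round(0).tolist())
p=np.load('top_p.npy');save('heelc.png',cv2.resize(p[195:240,235:285],None,fx=10,fy=10,interpolation=2))
```

```text
top 451 ((463.2956237792969, 138.77169799804688), (57.68568420410156, 57.5152587890625), 84.81517028808594)
[[491.0, 130.0], [491.0, 132.0], [491.0, 145.0], [488.0, 152.0], [485.0, 157.0], [482.0, 159.0], [478.0, 162.0], [472.0, 165.0], [445.0, 169.0], [439.0, 168.0], [437.0, 164.0], [436.0, 161.0], [432.0, 113.0], [453.0, 111.0], [460.0, 110.0], [462.0, 110.0], [467.0, 110.0], [471.0, 111.0], [477.0, 113.0], [488.0, 124.0]]
scene 315 ((461.01409912109375, 135.97796630859375), (58.110023498535156, 61.453041076660156), 80.13739776611328)
[[492.0, 137.0], [490.0, 142.0], [489.0, 147.0], [489.0, 148.0], [479.0, 161.0], [467.0, 164.0], [462.0, 165.0], [459.0, 166.0], [447.0, 168.0], [441.0, 168.0], [438.0, 167.0], [431.0, 143.0], [429.0, 130.0], [431.0, 119.0], [432.0, 114.0], [433.0, 112.0], [442.0, 110.0], [463.0, 108.0], [482.0, 113.0], [483.0, 115.0], [490.0, 122.0], [491.0, 132.0]]
```

View pics/heelc.png

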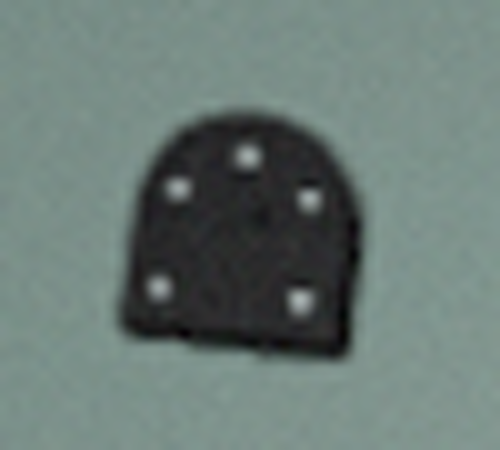

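Run:
```python
from h import *
T=tool();go([.449,.139,.10],-95,T);print(arm.observe()['joints'].round(2))
```

```text
shift [ -22.8   47.6 -189.6] turn [92.1  0.3 -0.4]
[-0.66  0.66  0.71  1.71 -0.51  0.96  0.19]
```

Call:
send_rows:
  rows:
    - [[-10,3,-5,7,0,0,100],[-20,8,-25,15,0,0,100],[-23,15,-50,23,0,0,100],[-23,22,-80,31,0,0,100],[-23,29,-110,39,0,0,100],[-23,36,-140,47,0,0,100],[-23,42,-165,55,0,0,100],[-23,47,-185,63,0,0,100]]

```text
clock: 31.8
position: [0.4488, 0.1391, 0.0964]
ee_rot: [0.899, 1.379, -0.897]
force: [0.2, -0.1, -0.2]
width: 1.0
```

Run:
```python
from h import *
T=tool();go([.449,.139,.10],-95,T);print(arm.observe()['joints'].round(2))
```

```text
shift [-3.6  0.1  0.2] turn [28.8 -0.1  0. ]
[-1.23  0.52  1.15  2.12 -0.63  0.89 -0.86]
```

Call:
send_rows:
  rows:
    - [[-3,0,0,4,0,0,100],[-3,0,0,9,0,0,100],[-3,0,0,13,0,0,100],[-3,0,0,17,0,0,100],[-3,0,0,21,0,0,100],[-3,0,0,25,0,0,100],[-3,0,0,29,0,0,100],[-3,0,0,29,0,0,100]]

```text
clock: 32.6
position: [0.4504, 0.1386, 0.0994]
ee_rot: [1.273, 1.167, -1.272]
force: [-0.0, 0.3, 0.3]
width: 1.001
```

Run:
```python
from h import *
T=tool();go([.449,.139,.10],-95,T);print(arm.observe()['joints'].round(2))
p,d=optics.get_image('wrist');save('w16.png',p);W=cloud('wrist',d,T)
m=(np.hypot(W[...,0]-.461,W[...,1]-.138)<.05)&(W[...,2]>.0225)&(W[...,2]<.036)
q=W[m][:,:2]*1000;print(len(q),np.median(W[m][:,2]));h=cv2.convexHull(q.astype(np.float32))[:,0];print(cv2.minAreaRect(q.astype(np.float32)));print(h[::3].round(0).tolist())
```

```text
shift [-0.6 -1.5 -0.2] turn [ 0. -0. -0.]
[-1.27  0.59  1.26  2.12 -0.71  0.96 -1.27]
3822 0.02673594315291644
((462.9049987792969, 137.05511474609375), (56.20114517211914, 58.76725769042969), 83.45071411132812)
[[492.0, 134.0], [492.0, 143.0], [487.0, 153.0], [484.0, 157.0], [475.0, 163.0], [453.0, 166.0], [437.0, 166.0], [453.0, 111.0], [470.0, 110.0], [482.0, 115.0], [490.0, 128.0]]
```

View pics/w16.png

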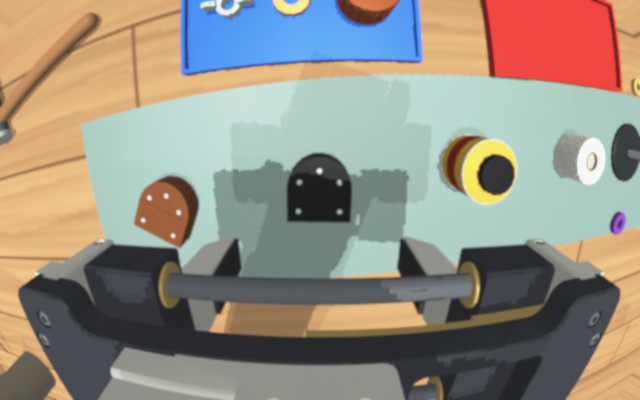

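Call:
send_rows:
  rows:
    - [[10,-1,0,0,0,0,100],[30,-1,0,0,0,0,95],[50,-1,0,0,0,0,90],[60,-1,0,0,0,0,85],[60,-1,0,0,0,0,85],[60,-1,0,0,0,0,85],[60,-1,0,0,0,0,85],[60,-1,0,0,0,0,85]]

```text
clock: 33.45
position: [0.4498, 0.1388, 0.0396]
ee_rot: [1.272, 1.167, -1.271]
force: [0.0, 0.0, -0.7]
width: 0.849
```

Run:
```python
from h import *
T=tool();go([.449,.1385,-.014],-95,T);print(arm.observe()['joints'].round(3))
p,d=optics.get_image('wrist');save('w17.png',p[140:330,200:440])
```

```text
shift [53.6 -0.9  0.4] turn [ 0.1 -0.  -0.1]
[-1.176  0.659  1.126  2.173 -0.835  0.842 -1.171]
```

View pics/w17.png

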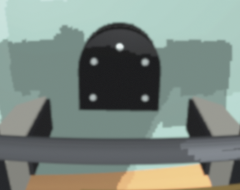

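Call:
send_rows:
  rows:
    - [[10,0,0,0,0,0,85],[25,-1,0,0,0,0,85],[38,-1,0,0,0,0,85],[46,-1,0,0,0,0,85],[50,-1,0,0,0,0,85],[52,-1,0,0,0,0,85],[53,-1,0,0,0,0,85],[53,-1,0,0,0,0,80]]
  grip_force: 30

```text
clock: 34.3
position: [0.4486, 0.1388, -0.0138]
ee_rot: [1.272, 1.167, -1.271]
force: [0.1, 0.1, -0.2]
width: 0.815
```

Call:
send_rows:
  rows:
    - [[0,0,0,0,0,0,70],[0,0,0,0,0,0,62],[0,0,0,0,0,0,52],[0,0,0,0,0,0,50],[0,0,0,0,0,0,50],[0,0,0,0,0,0,50],[0,0,0,0,0,0,50],[0,0,0,0,0,0,50]]
  grip_force: 30

```text
clock: 35.1
position: [0.4485, 0.1388, -0.0138]
ee_rot: [1.272, 1.168, -1.271]
force: [-1.6, 0.7, 5.3]
width: 0.606
```

Call:
send_rows:
  rows:
    - [[-2,0,0,0,0,0,50],[-6,0,0,0,0,0,50],[-15,0,0,0,0,0,50],[-30,0,0,0,0,0,50],[-50,0,0,0,0,0,50],[-75,0,0,0,0,0,50],[-95,0,0,0,0,0,50],[-105,0,0,0,0,0,50]]
  grip_force: 30

```text
clock: 35.9
position: [0.449, 0.1387, 0.0928]
ee_rot: [1.273, 1.167, -1.271]
force: [1.2, -0.1, -1.6]
width: 0.606
```

Run:
```python
from h import *
T=tool();go([.621,-.105,.10],-90,T);print(arm.observe()['joints'].round(3))
p,d=optics.get_image('wrist');save('w18.png',p[100:340,160:480])
```

```text
shift [ -7.1 192.2 228. ] turn [-4.9 -0.  -0.1]
[-1.261  0.587  1.238  2.129 -0.711  0.933 -1.267]
```

View pics/w18.png

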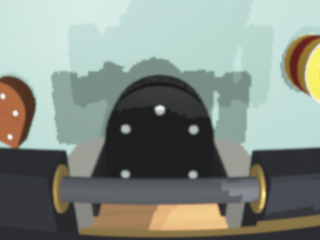

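Call:
send_rows:
  rows:
    - [[-2,10,12,0,0,0,50],[-5,32,39,-1,0,0,50],[-7,58,72,-2,0,0,50],[-7,84,106,-3,0,0,50],[-7,110,140,-3,0,0,50],[-7,136,172,-4,0,0,50],[-7,158,200,-5,0,0,50],[-7,174,222,-5,0,0,50]]

```text
clock: 36.75
position: [0.6034, -0.0997, 0.0974]
ee_rot: [1.208, 1.21, -1.209]
force: [-0.3, -0.2, -0.6]
width: 0.602
```

Run:
```python
from h import *
T=tool();go([.608,-.106,.08],-90,T);print(arm.observe()['joints'].round(3))
p,d=optics.get_image('wrist');save('w19.png',p[60:340,100:540]);W=cloud('wrist',d,T);P=p.astype(int)
m=(P[...,0]>P[...,1]+80)&(P[...,0]>P[...,2]+80)&(W[...,2]<.03)&(abs(W[...,0]-.62)<.12)&(abs(W[...,1]+.15)<.16)
q=W[m];print(cv2.minAreaRect(q[:,:2].astype(np.float32)*1000),np.median(q[:,2]),q.min(0),q.max(0))
```

```text
shift [17.4  4.6  6.3] turn [0.1 0.  0. ]
[-0.559  0.715  1.033  1.778 -0.699  1.066 -0.84 ]
((618.6721801757812, -153.1951141357422), (125.90096282958984, 231.42298889160156), 0.4784623682498932) 0.0030783413414881278 [ 0.55589656 -0.26884313 -0.00268752] [ 0.68234301 -0.03722991  0.01331864]
```

View pics/w19.png

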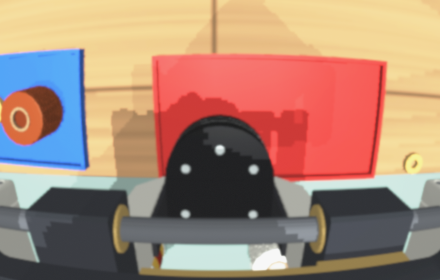

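Call:
send_rows:
  rows:
    - [[8,2,5,0,0,0,50],[25,4,10,0,0,0,50],[45,4,10,0,0,0,50],[65,4,10,0,0,0,50],[82,4,10,0,0,0,50],[94,4,10,0,0,0,50],[100,4,10,0,0,0,50],[102,4,10,0,0,0,50]]

```text
clock: 37.6
position: [0.6066, -0.107, -0.0046]
ee_rot: [1.207, 1.211, -1.208]
force: [-0.6, -0.4, -0.9]
width: 0.607
```

Call:
send_rows:
  rows:
    - [[0,0,0,0,0,0,50],[0.4,0,0,0,0,0,50],[0.8,0,0,0,0,0,50],[1.2,0,0,0,0,0,50],[1.6,0,0,0,0,0,50],[2,0,0,0,0,0,50],[2,0,0,0,0,0,50],[2,0,0,0,0,0,50]]

```text
clock: 38.4
position: [0.6068, -0.1073, -0.006]
ee_rot: [1.208, 1.21, -1.208]
force: [-0.1, -0.8, 0.2]
width: 0.609
```

Call:
send_rows:
  rows:
    - [[0.6,0,0,0,0,0,50],[1.2,0,0,0,0,0,50],[1.8,0,0,0,0,0,50],[2.3,0,0,0,0,0,50],[2.7,0,0,0,0,0,50],[3,0,0,0,0,0,50],[3.2,0,0,0,0,0,50],[3.2,0,0,0,0,0,50]]

```text
clock: 39.2
position: [0.6069, -0.1073, -0.0092]
ee_rot: [1.208, 1.21, -1.208]
force: [0.8, 0.5, -0.4]
width: 0.606
```

Call:
send_rows:
  rows:
    - [[0.5,0,0,0,0,0,55],[0.5,0,0,0,0,0,64],[0.5,0,0,0,0,0,72],[0.5,0,0,0,0,0,76],[0.5,0,0,0,0,0,76],[-5,0,0,0,0,0,76],[-25,0,0,0,0,0,76],[-60,0,0,0,0,0,76]]

```text
clock: 40.0
position: [0.6054, -0.1068, 0.0501]
ee_rot: [1.206, 1.213, -1.21]
force: [0.6, 0.9, 0.1]
width: 0.761
```

Run:
```python
from h import *
T=tool();go([.4735,-.0105,.10],-50,T);go([.4735,-.0105,.10],-5,T);go([.4735,-.0105,.10],-90,T)
p,d=optics.get_image('wrist');save('w20.png',p[60:340,100:540]);W=cloud('wrist',d,T)
q=W[(np.hypot(W[...,0]-.62,W[...,1]+.108)<.05)&(W[...,2]>.018)&(W[...,2]<.04)];print((q.min(0)+q.max(0))/2,np.percentile(q[:,2],[5,50,95]))
q=W[(np.hypot(W[...,0]-.4735,W[...,1]+.01)<.05)&(W[...,2]>.058)&(W[...,2]<.075)];print(len(q),(q.min(0)+q.max(0))/2)
```

```text
shift [ -49.4 -131.9  -96.6] turn [-39.9  -0.1   0.2]
shift [ -49.4 -131.9  -96.6] turn [-84.9  -0.2   0.1]
shift [ -49.4 -131.9  -96.6] turn [ 0.1 -0.   0.2]
[ 0.62160905 -0.1073373   0.0256145 ] [0.02944253 0.0307523  0.03187241]Traceback (most recent call last):
  File "<stdin>", line 5, in <module>
    return umr_minimum(a, axis, None, out, keepdims, initial, where)
ValueError: zero-size array to reduction operation minimum which has no identity
```

View pics/w20.png

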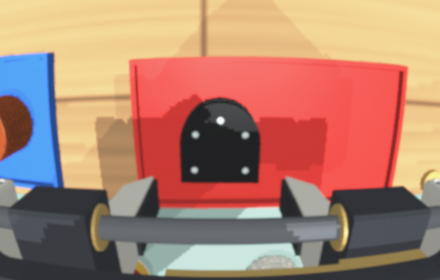

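Call:
send_rows:
  rows:
    - [[-20,-10,-7,0,0,0,90],[-40,-35,-26,0,0,0,90],[-49,-65,-48,0,0,0,90],[-49,-95,-70,0,0,0,90],[-49,-118,-87,0,0,0,90],[-49,-129,-95,0,0,0,90],[-49,-131,-97,0,0,0,90],[-49,-131,-97,0,0,0,90]]

```text
clock: 40.85
position: [0.4761, -0.0103, 0.1002]
ee_rot: [1.208, 1.21, -1.206]
force: [-0.1, -0.6, -0.6]
width: 0.903
```

Run:
```python
from h import *
T=tool();print(T[:3,3],arm.observe()['joints'].round(2))
p,d=optics.get_image('wrist');save('w21.png',p[60:340,100:540]);W=cloud('wrist',d,T)
for lo,hi in ((.058,.075),(.044,.056)):
  q=W[(np.hypot(W[...,0]-.4735,W[...,1]+.01)<.036)&(W[...,2]>lo)&(W[...,2]<hi)]
  if len(q): print(len(q),(q.min(0)+q.max(0))/2,np.ptp(q,axis=0),np.percentile(q[:,2],90))
go([.4735,-.0105,-.004],-90,T)
```

```text
[ 0.47614047 -0.0103456   0.1001988 ] [-0.91  0.54  1.17  2.1  -0.64  0.91 -0.94]
1491 [ 0.47367811 -0.01040786  0.06276048] [0.03295672 0.03191665 0.00918121] 0.06565961083925306
2283 [ 0.47378357 -0.01020396  0.04999633] [0.05745704 0.0574857  0.01192185] 0.05403730912532864
shift [104.2  -2.7   0.2] turn [ 0.1 -0.  -0.1]
```

View pics/w21.png

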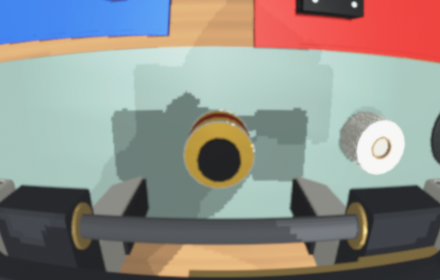

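Can at (.4737, −.0103), centred between the fingers.

Call:
send_rows:
  rows:
    - [[10,-2,0,0,0,0,90],[28,-2,0,0,0,0,90],[48,-2,0,0,0,0,90],[68,-2,0,0,0,0,90],[84,-2,0,0,0,0,90],[96,-2,0,0,0,0,90],[102,-2,0,0,0,0,90],[104,-2,0,0,0,0,88]]
  grip_force: 30

```text
clock: 41.7
position: [0.4736, -0.0111, -0.0047]
ee_rot: [1.208, 1.21, -1.209]
force: [0.4, 0.1, -0.1]
width: 0.885
```

Call:
send_rows:
  rows:
    - [[0,0,0,0,0,0,78],[0,0,0,0,0,0,68],[0,0,0,0,0,0,62],[0,0,0,0,0,0,52],[0,0,0,0,0,0,50],[0,0,0,0,0,0,50],[0,0,0,0,0,0,50],[0,0,0,0,0,0,50]]
  grip_force: 30

```text
clock: 42.5
position: [0.474, -0.0104, -0.0038]
ee_rot: [1.208, 1.21, -1.207]
force: [-1.0, 0.8, 7.2]
width: 0.604
```

Call:
send_rows:
  rows:
    - [[-2,0,0,0,0,0,50],[-6,0,0,0,0,0,50],[-15,0,0,0,0,0,50],[-30,0,0,0,0,0,50],[-50,0,0,0,0,0,50],[-75,0,0,0,0,0,50],[-95,0,0,0,0,0,50],[-105,0,0,0,0,0,50]]
  grip_force: 30

```text
clock: 43.3
position: [0.4742, -0.0107, 0.1026]
ee_rot: [1.209, 1.209, -1.206]
force: [0.4, 0.9, -1.7]
width: 0.601
```

Run:
```python
from h import *
T=tool();go([.621,-.205,.10],-90,T);print(arm.observe()['joints'].round(3))
p,d=optics.get_image('wrist');save('w22.png',p[60:340,100:540])
```

```text
shift [  2.8 146.4 194.5] turn [ 0.1 -0.  -0.1]
[-0.915  0.529  1.174  2.107 -0.629  0.915 -0.948]
```

View pics/w22.png

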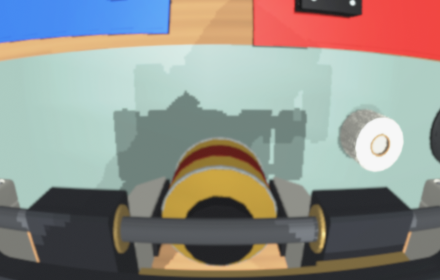

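Call:
send_rows:
  rows:
    - [[0,10,13,0,0,0,50],[0,34,45,0,0,0,50],[0,62,82,0,0,0,50],[1,90,120,0,0,0,50],[2,115,155,0,0,0,50],[2,134,180,0,0,0,50],[2,144,194,0,0,0,50],[2,146,197,0,0,0,50]]

```text
clock: 44.15
position: [0.62, -0.2098, 0.0978]
ee_rot: [1.208, 1.209, -1.211]
force: [-0.6, -0.6, -1.3]
width: 0.608
```

Run:
```python
from h import *
T=tool();go([.621,-.207,0],-90,T)
p,d=optics.get_image('wrist');save('w23.png',p[60:340,100:540])
```

```text
shift [97.8  1.  -2.9] turn [-0.   0.1  0. ]
```

View pics/w23.png

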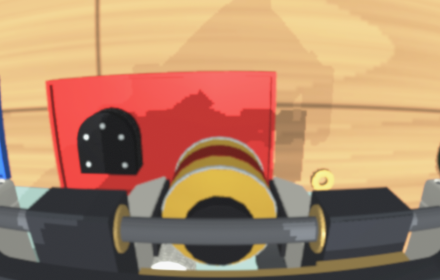

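Call:
send_rows:
  rows:
    - [[8,1,-1,0,0,0,50],[22,1,-2,0,0,0,50],[42,1,-2,0,0,0,50],[60,1,-2,0,0,0,50],[76,1,-2,0,0,0,50],[87,1,-2,0,0,0,50],[92,1,-2,0,0,0,50],[94.5,1,-2,0,0,0,50]]

```text
clock: 45.0
position: [0.6209, -0.2053, 0.0039]
ee_rot: [1.208, 1.21, -1.208]
force: [0.6, -0.5, -0.8]
width: 0.605
```

Call:
send_rows:
  rows:
    - [[0,0,0,0,0,0,50],[0.4,0,0,0,0,0,50],[0.8,0,0,0,0,0,50],[1.2,0,0,0,0,0,50],[1.5,0,0,0,0,0,50],[1.8,0,0,0,0,0,50],[2,0,0,0,0,0,50],[2,0,0,0,0,0,50]]

```text
clock: 45.8
position: [0.621, -0.2053, 0.0023]
ee_rot: [1.208, 1.21, -1.208]
force: [0.5, -0.1, -1.5]
width: 0.602
```

Call:
send_rows:
  rows:
    - [[0.4,0,0,0,0,0,50],[0.8,0,0,0,0,0,50],[1.2,0,0,0,0,0,50],[1.5,0,0,0,0,0,50],[1.8,0,0,0,0,0,50],[2,0,0,0,0,0,50],[2,0,0,0,0,0,50],[2,0,0,0,0,0,50]]

```text
clock: 46.6
position: [0.621, -0.2053, 0.0004]
ee_rot: [1.208, 1.21, -1.208]
force: [-0.2, -0.1, -0.7]
width: 0.603
```

Call:
send_rows:
  rows:
    - [[0.5,0,0,0,0,0,55],[0.5,0,0,0,0,0,64],[0.5,0,0,0,0,0,72],[0.5,0,0,0,0,0,78],[0.5,0,0,0,0,0,78],[-8,0,0,0,0,0,78],[-30,0,0,0,0,0,78],[-65,0,0,0,0,0,78]]

```text
clock: 47.4
position: [0.6199, -0.2047, 0.0649]
ee_rot: [1.207, 1.213, -1.21]
force: [1.0, 0.8, 0.6]
width: 0.779
```

Call:
send_rows:
  rows:
    - [[-25,0,0,0,0,0,78],[-55,0,0,0,0,0,78],[-80,-20,0,0,0,0,78],[-90,-60,0,0,0,0,78],[-90,-100,0,0,0,0,78],[-90,-140,0,0,0,0,78],[-90,-170,0,0,0,0,78],[-90,-180,0,0,0,0,78]]

```text
clock: 48.2
position: [0.4378, -0.2056, 0.1556]
ee_rot: [1.212, 1.211, -1.209]
force: [-0.4, 0.3, 1.0]
width: 0.782
```

Run:
```python
from h import *
P={}
for c in ('top','scene','wrist'):
    T=tool();p,d=optics.get_image(c);save(c+'F.png',p);W=cloud(c,d,T)
    for n,xy,r,lo,hi in (('nut',(.6405,.206),.028,.012,.035),('spacer',(.637,.148),.02,.009,.02),('reel',(.633,.082),.03,.03,.06),('heel',(.6216,-.107),.036,.02,.045),('can',(.621,-.205),.03,.056,.08),('white',(.4772,-.1585),.03,.03,.06),('brown',(.4525,.291),.04,.02,.04)):
        q=W[(np.hypot(W[...,0]-xy[0],W[...,1]-xy[1])<r)&(W[...,2]>lo)&(W[...,2]<hi)]
        if len(q)>5: print(c,n,len(q),((q.min(0)+q.max(0))/2).round(4),'z',np.percentile(q[:,2],[10,50,95]).round(4))
```

```text
top nut 77 [0.641  0.2047 0.0213] z [0.0136 0.0181 0.0248]
top spacer 112 [0.6385 0.1481 0.0143] z [0.0099 0.0139 0.0181]
top reel 336 [0.6324 0.081  0.0431] z [0.0408 0.0462 0.0511]
top heel 437 [ 0.6205 -0.1072  0.0304] z [0.0295 0.0334 0.0377]
top can 257 [ 0.6226 -0.2035  0.0664] z [0.0575 0.0653 0.074 ]
top brown 457 [0.4526 0.2939 0.0288] z [0.0254 0.0286 0.0326]
scene nut 80 [0.6392 0.2044 0.0189] z [0.0135 0.0165 0.0249]
scene spacer 98 [0.6366 0.1463 0.0135] z [0.0107 0.0133 0.0158]
scene reel 392 [0.633  0.08   0.0399] z [0.0346 0.0452 0.0477]
scene heel 639 [ 0.6209 -0.1074  0.0278] z [0.0257 0.0316 0.0337]
scene can 510 [ 0.6206 -0.2056  0.0645] z [0.0568 0.061  0.0711]
scene white 416 [ 0.4758 -0.1592  0.0373] z [0.0346 0.0412 0.0437]
scene brown 264 [0.4528 0.2911 0.0256] z [0.0239 0.0278 0.03  ]
wrist nut 143 [0.6387 0.2031 0.0177] z [0.0132 0.0156 0.0224]
wrist spacer 192 [0.6357 0.1494 0.0118] z [0.0107 0.0125 0.0139]
wrist reel 1168 [0.632  0.0808 0.039 ] z [0.0359 0.0443 0.0461]
wrist heel 2346 [ 0.6185 -0.1072  0.0268] z [0.0295 0.0308 0.0322]
wrist can 1415 [ 0.6098 -0.2047  0.0637] z [0.0565 0.0594 0.0699]
wrist white 2141 [ 0.4767 -0.1583  0.0369] z [0.0373 0.0407 0.0421]
wrist brown 627 [0.4506 0.2927 0.0244] z [0.0232 0.0262 0.0275]
```

View pics/sceneF.png

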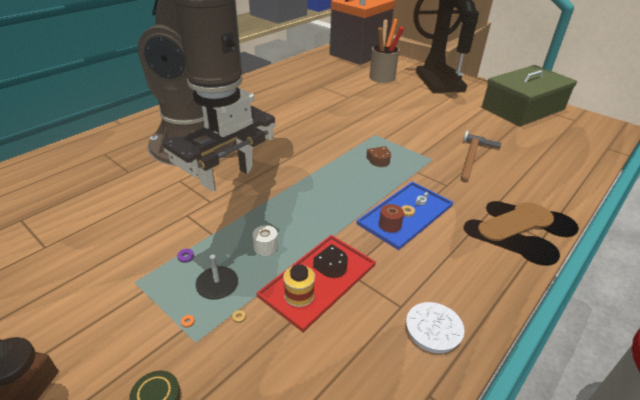

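View pics/wristF.png

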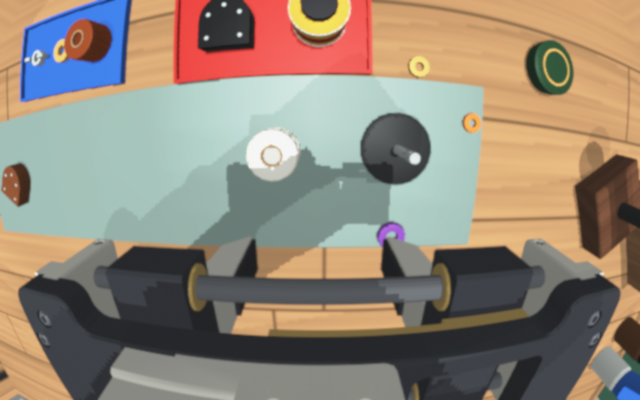

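View pics/topF.png

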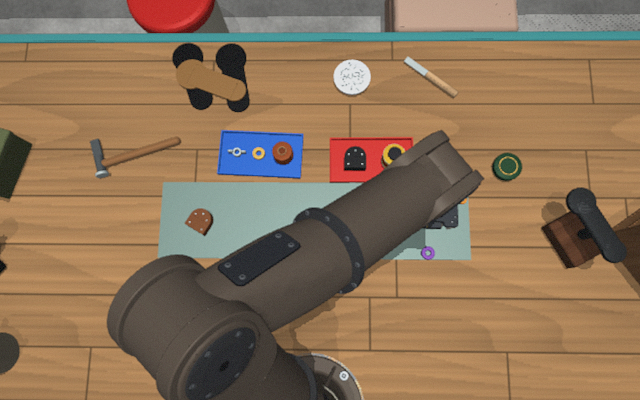

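The views show the nut (236,152), spacer (258,153) and reel (283,153) in the blue tray, and the heel (355,158) and can (394,155) in the red one. The white reel and brown heel haven't moved, and the gripper is clear.

Run:
```python
from h import *
print(arm.sign_off())
```

```text
the job is handed in; nothing more can be done
None
```

Both trays are made up and the job is handed in at about 48 s of the 128 s allowed; the hand-in gave no verdict. I took off the wing nut, then the spacer, then the brown reel, and set them in the blue tray. The black heel and the cement can are in the red tray.

**Last checks:** Pictures from the scene, top and wrist cameras showed all five things upright, flat, apart and inside their trays. Their measured tops matched the tray floor plus each thing's own height to about 2 mm in the closest views. The top camera read up to about 5 mm higher at the edges. The white reel and brown heel were within about 2 mm of where they started. The arm was touching nothing, and the highest force I read at the end of a move was about 7 N.

**What went wrong or disagreed:**
- **Fingertips:** They ended about 26 mm short of the TCP the robot reports, so the first closing passed over the wing nut without gripping it. I found this in the wrist depth picture and corrected every later grasp for it.
- **Red tray:** The scene camera put its centre about 9 mm off in y from the top camera's reading. I used −0.151 m, close to the top camera's value; the things sit well inside the limits either way.

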